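# Eject the cork plug from a cork borer

### The arm

A 7-joint arm with a two-finger parallel gripper is mounted at the origin on a cart in front of the work surface, level with it; the furniture and walls round the work are solid. World frame = base frame: x ahead of the robot, y to its left, z up, the work surface at z = 0. Lengths are in m, angles in rad, forces in N, time in s.
With the tool pointing down it reaches from about 0.425 to 0.925 m from the base axis. Payload 6.8 kg.
Tool frame: the origin (TCP) lies at the very end of the fingers, on their centre line; the grasp point (between the pads) lies 19 mm behind it (bot.grip_depth is the distance from the TCP to the grasp point, in m); z points along the fingers, y is the direction in which the jaws open and shut (so a half turn about z gives the same grasp; the last joint's range is limited). The gripper opens to 85 mm and grips with 20 to 120 N. Pads are 22 mm wide; open, the fingers measure 114 mm over their backs; the gripper's body (76 mm by 85 mm) begins 54 mm behind the grasp point. The pads swing forward as they close: fully open they stand 13 mm farther back than shut.
Start: joints at [1.201, 0.477, 0.022, 1.555, -0.011, 1.109, -0.083], TCP at [0.175, -0.652, 0.231] pointing down, gripper open.
Joint ranges: [-2.96, 2.96], [-0.34, 2.1], [-1.41, 1.46], [0.24, 2.44], [-1.37, 4.51], [0.17, 1.92], [-2.96, 2.96]. Speed limits (rad/s): [2.39, 2.39, 3.14, 3.14, 3.14, 3.14, 3.14].

### API

Orientations are given as a unit quaternion [w, x, y, z].
In Python, from station import bot gives the robot as it stands.
- The arm moves only by the tool step_arm, never from a script. Its argument "increments" is a list of rows, each a list of 7 numbers: the shift along the world's x, y, z in m, then the turn, a rotation vector about the world's x, y, z in degrees, then the gripper command: -1 is fully open, 1 is shut, values between are in proportion. In form: [[dx, dy, dz, rx, ry, rz, fingers], ...]. A call has 1 to 10 rows; each row is the pose to reach, as a shift and turn from the pose commanded when the call began; what a row does not reach only later rows make up. A row lasts 1/12 s, in which the tool goes at most 41.7 mm and 7.16 degrees, less where a joint would pass 70% of its speed; a pose out of reach is approached as far as the arm can. A call with a gripper value outside its range is refused whole. The fingers move at their own pace and stop on an object; "force" is the grip in N (left out, the last holds). Time passes only in rows, so rows that repeat a pose let the fingers close. It gives the time, the measured TCP pose, the force and the opening at its end, in the units of the state.
- bot.get_obs(): the state, without advancing time (a new reading comes with each control period).
- bot.read_camera(name): name is "side" or "top" or "wrist"; returns a dict with "color" (384x512x3 uint8, red, green, blue), "intrinsics" (3x3 intrinsics, pixels), "extrinsics" (4x4, takes a point from camera to world coordinates). Camera axes: x right, y up, looking along -z (the intrinsics and any distortion apply to the point x, -y, -z); pixel columns grow to the right and rows downward; lengths in m; the calibration is good to about 2 mm. The wrist camera is an equidistant fisheye: a pixel r from the principal point sees the ray r / f radians off the axis. A picture is of the moment at which its call begins. There is no depth.
- bot.hand_in(): hands the job in, once; it reports no verdict.
Trained networks look in the newest picture that a camera, given by its name, has taken for a name from the list of things; names that differ only in an ending like _2 or _b are one class to them, and where a whole thing is asked for, a point or a joint stands for the part that bears it (a point fixed in the world has none). Each returns a list of dicts, best first, with "conf" (0 to 1); they miss things now and then, are a little off and sometimes report something else, mostly with a low value. They report only what shows in the picture. A call takes as long as a camera call. They do not tell look-alikes from the thing itself.
- bot.recognise(thing, camera): "location" ([column, row] as shares, 0 to 1, of the picture: columns of its width, rows of its height, amid what is visible of it).
- bot.place_of(thing, camera): "location" ([column, row] as shares, 0 to 1, of the picture: columns of its width, rows of its height: a listed point, or the origin of a listed thing).
The state is a dict: "t": time; "q": joint angles; "joint_vel": joint speeds; "joint_torque": joint torques, N m; "eef_pos": TCP position; "tool_rot": TCP orientation; "contact_force": force on the tool from outside, world axes, zero at the start; "torque": the same for the moment, N m; "gripper_width": opening from 0.0 (shut) to 1.0 (fully open).
Only numpy, scipy, OpenCV 4.12 (cv2) and the standard library are available. Lean on these libraries where they do the work, as an engineer would, in place of code of your own. Each camera call takes 0.05 s, during which the arm holds its last target.

### The job

The cork borer held in the low clamp stand is blocked by the cork plug it cut last. Take the slimmer of the two push rods from the rack, feel it into the borer's mouth and press the plug down through the tube until it drops into the glass dish. The thin tube bends easily, so keep the rod from bearing on it with more than 8 N and do not ram the cork; then draw the rod out, stand it back in a hole of the rack and leave everything else where it is.

Things in the scene. Friction and masses are not known exactly. Their poses are not given: they have to be found in the camera images.
- stand: Low grey clamp stand, fixed: base plate 150 x 96 x 10 mm, short post (top at 100 mm) 68 mm behind the borer, clamp jaws at mid height that hold a steel cork borer upright. Origin on the borer's vertical axis at the worktop, x towards the post, y along the borer's cross handle (77 mm long, 103 mm up), z up.
- borer_mouth (a point): Centre of the borer's open top, 112 mm above the worktop: a hub 26 mm across with a bore of 15.2 mm, its rim relieved by under 1 mm. The tube, 19 mm outside, runs straight down 68 mm. The thin tube must never take more than 8 N from the rod, at the rim or from the side; steel on steel, a touch at 12 mm/s can already exceed that, at 6 mm/s it does not.
- borer_edge (a point): Centre of the borer's open lower end, 44 mm above the worktop, 34 mm above the base plate.
- plug: Cork plug, 15.6 mm across, 16 mm long, upright in the tube, its underside 8 to 26 mm above the lower end at the start. Origin: centre of its underside, z along its axis. The tube's wall grips it: it takes some 10 to 20 N to shift, a little less once it creeps; over 25 N from the rod crushes it. It falls out only when its whole length is below the lower end.
- dish: Open glass dish, 66 mm across, 14 mm high, floor 2.5 mm thick, loose on the base plate under the borer. Origin: centre of its underside.
- push_rod: The slim steel push rod: round shaft 14.2 mm across and 86 mm long (so 1 mm looser than the bore), above it a ringed grip 22 mm across and 44 mm long, 130 mm in all, about 0.12 kg, standing upright and loosely in one of the rack's holes. Origin: centre of its lower end; z up along it to the grip.
- rod_tip (a point): Centre of the slim rod's flat lower end, edge broken by 0.8 mm (same point as push_rod's origin).
- thick_rod: The other rod, for a larger borer: shaft 18 mm across and 92 mm long, grip 26 mm across, 136 mm in all, its top 150 mm above the worktop. Not needed, too thick for this bore. Origin: centre of its lower end.
- rack: Wooden rack of the borer set, fixed, 74 x 182 x 48 mm, with two round holes 52 mm apart in its middle and a further borer fixed at each end (84 mm high). A microscope 360 mm tall stands at the far left of the worktop, well beside it. Origin: centre of its underside, y along its length, z up.
- hole_a (a point): Centre of the mouth of one rack hole, 48 mm above the worktop: 21 mm across, 34 mm deep, its floor 14 mm above the worktop. Which rod stands in it varies.
- hole_b (a point): The same for the other hole, 52 mm along the rack's +y from hole_a.
- folding_loupe: Folding magnifier lying on the worktop, 30 x 43 x 15 mm; a bystander. Origin: centre of its underside.
- eyepiece_1: Black microscope eyepiece, 30 mm across, 42 mm high; a bystander. Origin: centre of its underside.
- objective_case: White screw pot with a black lid, 33 mm across, 49 mm high; a bystander. Origin: centre of its underside.
- cover_glass_box: Small clear box, 32 x 30 x 12 mm; a bystander. Origin: centre of its underside.
Mind the look-alikes: they are no part of the job. What is shaped like the push_rod but green or turquoise is not meant.

How it is judged:
On the way, in this order (a step that is already met when the one before it is completed fails the run):
1. the tip of the slim push rod is inside the borer (z of rod_tip in the frame of stand between 0.044 and 0.102 m and horizontal distance between rod_tip and borer_mouth below 0.004 m), for 0.1 s.
2. the plug lies in the dish (height (world z) of plug below 0.03 m and horizontal distance between plug and dish below 0.034 m), for 0.2 s.
At the end, for the whole second after the job is handed in: the plug rests in the upright dish below the borer (within 34 mm of its centre, under 30 mm high), and the slim rod stands released in a hole of the rack, its foot within 6 mm of the hole's floor and 7 mm of its middle, leaning less than 0.2 rad (all of step 2 and linear speed of each of plug, push_rod below 0.02 m/s and (horizontal distance between rod_tip and hole_a below 0.007 m or horizontal distance between rod_tip and hole_b below 0.007 m) and height (world z) of rod_tip below 0.02 m and angle between push_rod's own z axis and vertical below 0.2 rad and angle between dish's own z axis and vertical below 0.15 rad); the robot touches nothing.
It fails at once if the rod bears on the borer with more than 8 N (contact force between push_rod and stand above 8 N).
It fails at once if the rod presses the cork with more than 25 N (contact force between push_rod and plug above 25 N).
It fails at once if the other rod or a bystander is shifted by more than 20 mm (distance of any of thick_rod, folding_loupe, eyepiece_1, objective_case, cover_glass_box from where it was at the start of the episode above 0.02 m).
It fails at once if the dish is shifted by more than 15 mm (distance of dish from where it was at the start of the episode above 0.015 m).
It also fails if it takes over 72 s, if anything falls off the work surface, if the arm or the gripper's body presses on something with over 40 N, if the wrist force passes 120 N, or if a joint passes its speed limit or range.

## Working session

There is one attempt and no reset: what is moved stays moved. The work goes in short steps, Python scripts to look and compute and a tool call to move; the robot and the scene stay as the last step left them, time stands still between calls to the robot, and variables do not carry over. Pictures are saved under pics/ and viewed, and the job is handed in when it is done.

Besides the shell and the picture viewer there is one more tool, called as name(argument=value, ...), one argument or row to a line, values as JSON. step_arm: Moves the arm, as the interface text tells. Its arguments: {"type":"object","properties":{"increments":{"type":"array","items":{"type":"array","items":{"type":"number"}}},"force":{"type":"number"}},"required":["increments"]}

```bash
ls; mkdir -p pics; cat > h.py <<'E'
import numpy as np, cv2
from station import bot
def cam(n):
    c=bot.read_camera(n); return c
def save(c,f,box=None,s=1):
    im=c["color"][:,:,::-1]
    if box: im=im[box[1]:box[3],box[0]:box[2]]
    if s!=1: im=cv2.resize(im,None,fx=s,fy=s,interpolation=cv2.INTER_CUBIC)
    cv2.imwrite("pics/"+f,im)
def ray(c,u,v,fish=False):
    K=np.array(c["intrinsics"]);T=np.array(c["extrinsics"])
    a=(u-K[0,2])/K[0,0];b=(v-K[1,2])/K[1,1]
    if fish:
        r=np.hypot(a,b);s=np.sin(r)/max(r,1e-9);d=np.array([a*s,-b*s,-np.cos(r)])
    else: d=np.array([a,-b,-1.0])
    d=T[:3,:3]@d; return T[:3,3],d/np.linalg.norm(d)
def atz(c,u,v,z,fish=False):
    o,d=ray(c,u,v,fish); return o+d*(z-o[2])/d[2]
def proj(c,P,fish=False):
    K=np.array(c["intrinsics"]);T=np.array(c["extrinsics"])
    p=T[:3,:3].T@(np.array(P)-T[:3,3]); x,y,z=p[0],-p[1],-p[2]
    if fish:
        r=np.hypot(x,y);th=np.arctan2(r,z);k=th/max(r,1e-9);return np.array([K[0,2]+K[0,0]*x*k,K[1,2]+K[1,1]*y*k])
    return np.array([K[0,2]+K[0,0]*x/z,K[1,2]+K[1,1]*y/z])
E
python3 - <<'E'
from h import *
o=bot.get_obs();print({k:np.round(v,4) for k,v in o.items()}, bot.grip_depth)
for n in("side","top","wrist"):
    c=cam(n);save(c,n+"0.png");print(n,np.round(c["intrinsics"],1).tolist(),np.round(c["extrinsics"],3).tolist())
    for t in("stand","borer_mouth","push_rod","thick_rod","rack","hole_a","dish","borer_edge","rod_tip"):
        for f in("recognise","place_of"):
            try:
                r=getattr(bot,f)(t,n);print(t,f,[(round(x["location"][0]*512,1),round(x["location"][1]*384,1),round(x["conf"],2)) for x in r[:4]])
            except Exception as e: print(t,f,e)
E
```

```text
pics
{'t': np.float64(0.0), 'q': array([ 1.2009,  0.4778,  0.0223,  1.5565, -0.0115,  1.1093, -0.0831]), 'joint_vel': array([-0.0013, -0.0007, -0.0006,  0.0003, -0.0003, -0.001 ,  0.0007]), 'joint_torque': array([ 1.20000e-03, -5.96434e+01,  1.60810e+00, -2.81193e+01,
        1.25000e-02,  9.40000e-03, -0.00000e+00]), 'eef_pos': array([ 0.1745, -0.6514,  0.2303]), 'tool_rot': array([-9.000e-04,  9.914e-01,  1.306e-01, -2.000e-04]), 'contact_force': array([ 0.0268, -0.3198,  0.1706]), 'torque': array([-0.0682,  0.0095,  0.0463]), 'gripper_width': np.float64(1.0)} 0.0187
side [[348.8, 0.0, 254.2], [0.0, 348.8, 189.0], [0.0, 0.0, 1.0]] [[-1.0, -0.001, -0.013, 0.506], [-0.011, -0.556, 0.831, 0.706], [-0.008, 0.831, 0.556, 0.569], [0.0, 0.0, 0.0, 1.0]]
stand recognise [(244.6, 173.5, 0.64), (275.9, 255.5, 0.5)]
stand place_of [(256.8, 183.0, 0.78), (304.9, 226.6, 0.28)]
borer_mouth recognise [(242.4, 171.4, 0.89), (280.6, 202.2, 0.62)]
borer_mouth place_of [(254.0, 148.9, 0.88)]
push_rod recognise [(324.7, 227.3, 0.86), (227.3, 242.7, 0.79), (281.2, 204.9, 0.64)]
push_rod place_of [(321.3
[... 1934 characters left out ...]
[(175.1, 170.7, 0.72), (204.4, 224.7, 0.57), (194.2, 277.3, 0.42)]
rod_tip place_of [(200.0, 276.0, 0.59), (181.0, 181.1, 0.59), (205.3, 230.6, 0.55)]
wrist [[297.3, 0.0, 255.0], [0.0, 297.3, 188.8], [0.0, 0.0, 1.0]] [[0.259, 0.913, 0.316, 0.256], [-0.966, 0.245, 0.085, -0.63], [0.0, -0.327, 0.945, 0.375], [0.0, 0.0, 0.0, 1.0]]
stand recognise []
stand place_of []
borer_mouth recognise []
borer_mouth place_of []
push_rod recognise []
push_rod place_of []
thick_rod recognise []
thick_rod place_of []
rack recognise []
rack place_of []
hole_a recognise []
hole_a place_of []
dish recognise []
dish place_of []
borer_edge recognise []
borer_edge place_of []
rod_tip recognise []
rod_tip place_of []
```

View pictures.

View pics/side0.png

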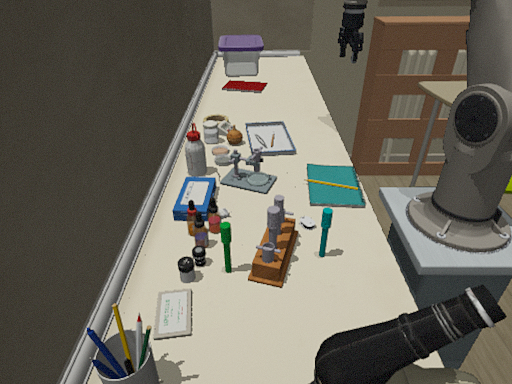

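View pics/top0.png

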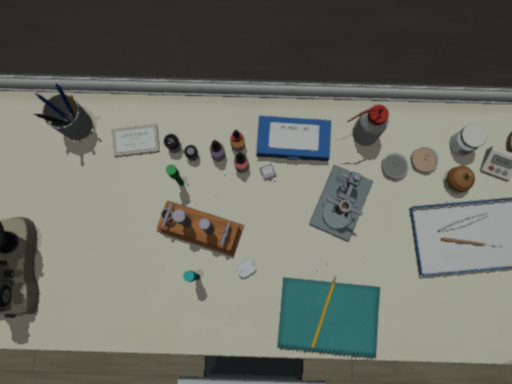

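```bash
python3 - <<'E'
import cv2
a=cv2.imread('pics/side0.png');b=cv2.imread('pics/top0.png')
cv2.imwrite('pics/side0c.png',cv2.resize(a[120:300,190:360],None,fx=3.3,fy=3.3,interpolation=cv2.INTER_CUBIC))
cv2.imwrite('pics/top0c.png',cv2.resize(b[140:300,150:380],None,fx=3.4,fy=3.4,interpolation=cv2.INTER_CUBIC))
E
```

```text
(no output)
```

View pics/side0c.png

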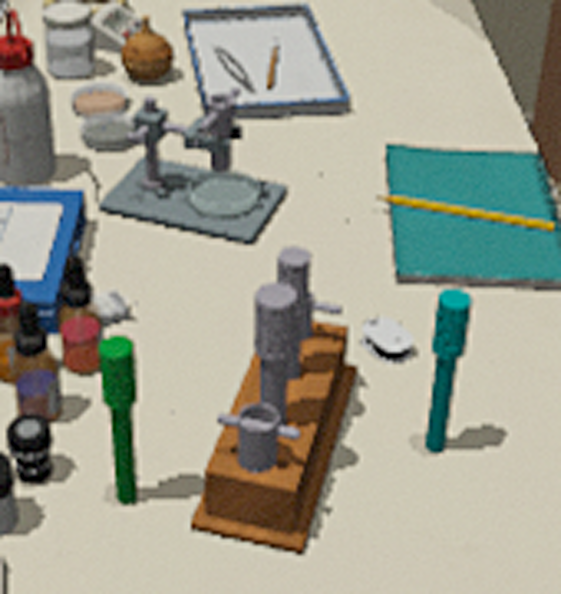

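View pics/top0c.png

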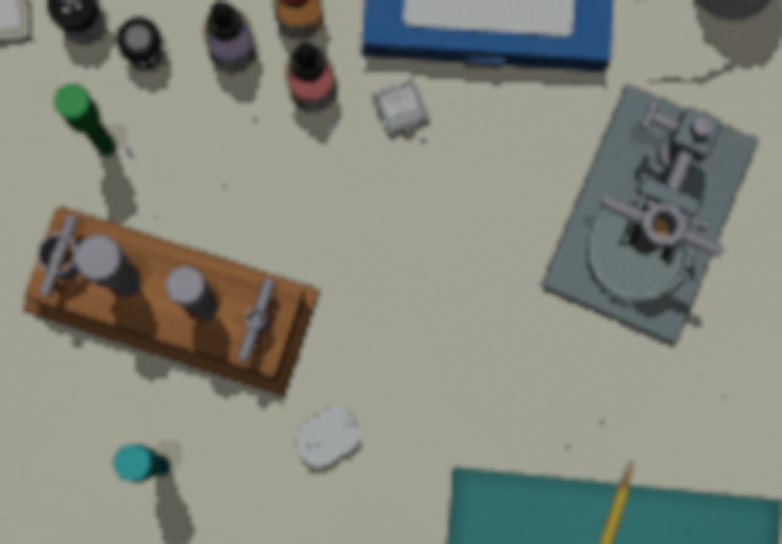

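```bash
python3 - <<'E'
from h import *
t=cam("top");s=cam("side");print(bot.get_obs()["t"])
print("slim",atz(t,204.7,224.4,.144),atz(s,279.3,197.8,.144))
print("thick",atz(t,178.8,215.9,.150),atz(s,273.3,209.5,.150))
print("mouth",atz(t,345.3,205.9,.112),atz(s,257,150.5,.112),atz(s,254,148.9,.112))
for n,p in(("loupe",(246.5,269)),("cgbox",(268,172)),("eye",(172,143)),("case",(191,152)),("green",(182,184)),("turq",(199,276))): print(n,atz(t,*p,0.01))
E
```

```text
2.95
slim [0.46223553 0.09786202 0.144     ] [0.46332434 0.10377768 0.144     ]
thick [0.47655369 0.1477296  0.15      ] [0.4778149  0.15252316 0.15      ]
mouth [ 0.51127412 -0.17941537  0.112     ] [ 0.51156285 -0.17314424  0.112     ] [ 0.5201406  -0.18300965  0.112     ]
loupe [0.38279514 0.0174717  0.01      ]
cgbox [ 0.60097648 -0.02426548  0.01      ]
eye [0.66290849 0.1969137  0.01      ]
case [0.64284958 0.15232719 0.01      ]
green [0.56785836 0.16865947 0.01      ]
turq [0.36485559 0.12023712 0.01      ]
```

step_arm(
  increments=[
    [0.022,0.031,0.002,0,0,4,-1],
    [0.044,0.062,0.004,0,0,8,-1],
    [0.066,0.093,0.006,0,0,12,-1],
    [0.088,0.124,0.008,0,0,16,-1],
    [0.11,0.155,0.01,0,0,20,-1],
    [0.132,0.186,0.012,0,0,24,-1],
    [0.154,0.217,0.014,0,0,28,-1],
    [0.176,0.248,0.016,0,0,32,-1],
    [0.198,0.279,0.018,0,0,36,-1],
    [0.22,0.31,0.02,0,0,40,-1],
  ],
)

```text
t: 3.78
eef_pos: [0.3955, -0.3405, 0.2517]
tool_rot: [0.0, 0.886, 0.463, 0.0]
contact_force: [1.3, -0.2, 0.4]
gripper_width: 0.998
```

step_arm(
  increments=[
    [0.022,0.031,0,0,0,4,-1],
    [0.044,0.062,0,0,0,8,-1],
    [0.066,0.093,0,0,0,12,-1],
    [0.088,0.124,0,0,0,16,-1],
    [0.11,0.155,0,0,0,19,-1],
    [0.116,0.165,0,0,0,19,-1],
    [0.116,0.165,0,0,0,19,-1],
    [0.116,0.165,0,0,0,19,-1],
  ],
)

```text
t: 4.45
eef_pos: [0.5107, -0.1769, 0.2512]
tool_rot: [0.0, 0.798, 0.602, -0.0]
contact_force: [-0.9, 0.2, -0.0]
gripper_width: 1.0
```

```bash
cat > obs.py <<'E'
from h import *
o=bot.get_obs()
def st():
    o=bot.get_obs()
    w,x,y,z=o["tool_rot"]
    from scipy.spatial.transform import Rotation as R
    M=R.from_quat([x,y,z,w]).as_matrix()
    print("t",round(o["t"],2),"p",np.round(o["eef_pos"],4),"x",np.round(M[:,0],3),"y",np.round(M[:,1],3),"z",np.round(M[:,2],4),"F",np.round(o["contact_force"],2),"T",np.round(o["torque"],2),"w",round(float(o["gripper_width"]),3))
    return o,M
E
python3 - <<'E'
from obs import *
st()
c=cam("wrist");save(c,"w1.png",s=1.5)
print(np.round(c["extrinsics"],4))
for t in("borer_mouth","push_rod","thick_rod","hole_a"):
    r=bot.place_of(t,"wrist");print(t,[(round(x["location"][0]*512,1),round(x["location"][1]*384,1),round(x["conf"],2)) for x in r[:4]])
print(proj(c,[.5113,-.178,.112],True))
E
```

```text
t 4.45 p [ 0.5107 -0.1769  0.2512] x [ 0.275  0.962 -0.   ] y [ 0.962 -0.275 -0.   ] z [-3.e-04 -3.e-04 -1.e+00] F [-0.94  0.21 -0.03] T [-0.06  0.02 -0.02] w 1.0
[[ 9.616e-01  2.595e-01  8.940e-02  5.336e-01]
 [-2.745e-01  9.085e-01  3.152e-01 -9.560e-02]
 [ 5.000e-04 -3.276e-01  9.448e-01  3.949e-01]
 [ 0.000e+00  0.000e+00  0.000e+00  1.000e+00]]
borer_mouth [(259.3, 173.6, 0.88)]
push_rod []
thick_rod [(254.3, 156.6, 0.32), (253.6, 156.8, 0.26)]
hole_a []
[256.01195247 176.71840922]
```

View pics/w1.png

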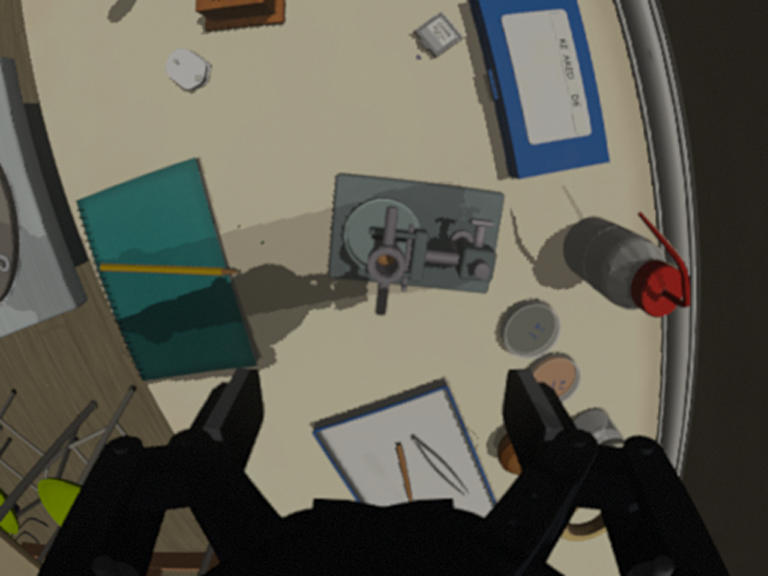

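```bash
python3 - <<'E'
from obs import *
c=cam("wrist");save(c,"w1c.png",(216,126,316,216),7)
E
```

```text
(no output)
```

View pics/w1c.png

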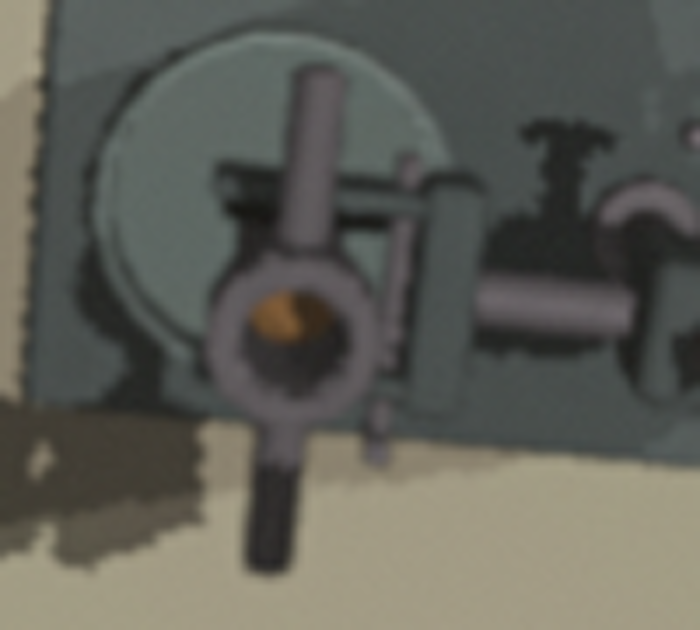

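```bash
python3 - <<'E'
from obs import *
c=cam("wrist")
print(atz(c,257.8,174.3,.112,True))
E
```

```text
[ 0.5130689  -0.17762357  0.112     ]
```

step_arm(
  increments=[
    [-0.006,0.035,0,0,0,0,-1],
    [-0.012,0.07,0,0,0,0,-1],
    [-0.018,0.105,0,0,0,0,-1],
    [-0.024,0.14,0,0,0,0,-1],
    [-0.03,0.175,0,0,0,0,-1],
    [-0.036,0.21,0,0,0,0,-1],
    [-0.042,0.245,0,0,0,0,-1],
    [-0.048,0.276,0,0,0,0,-1],
    [-0.048,0.276,0,0,0,0,-1],
    [-0.048,0.276,0,0,0,0,-1],
  ],
)

```text
t: 5.63
eef_pos: [0.4624, 0.1005, 0.2516]
tool_rot: [0.0, 0.798, 0.603, 0.0]
contact_force: [-0.3, -1.3, 0.1]
gripper_width: 0.999
```

```bash
python3 - <<'E'
from obs import *
st()
c=cam("wrist");save(c,"w2.png",(150,100,400,290),3);
print(proj(c,[.4625,.099,.144],True))
E
```

```text
t 5.63 p [0.4624 0.1005 0.2516] x [0.272 0.962 0.   ] y [ 0.962 -0.272  0.001] z [ 6.e-04  2.e-04 -1.e+00] F [-0.35 -1.25  0.1 ] T [-0.03 -0.05  0.  ] w 0.999
[255.66859135 187.52350543]
```

View pics/w2.png

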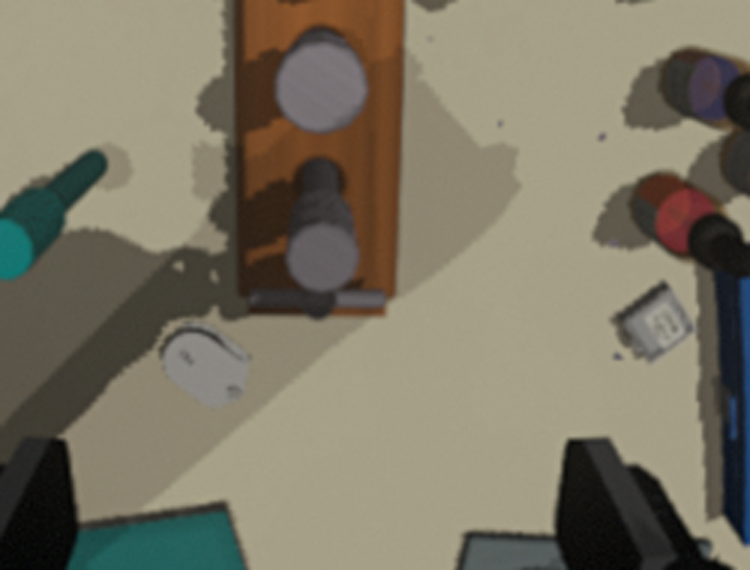

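```bash
python3 - <<'E'
from obs import *
c=cam("wrist");o,M=st()
for p,z in(((257,185.7),.144),((256.7,128.3),.150)):
    P=atz(c,*p,z,True);print(P, M.T@(P-o["eef_pos"]))
E
```

```text
t 5.73 p [0.4629 0.0978 0.2512] x [ 0.277  0.961 -0.001] y [ 0.961 -0.277  0.   ] z [-0.e+00 -7.e-04 -1.e+00] F [ 0.28 -0.49  0.05] T [-0.02  0.   -0.01] w 0.997
[0.46443186 0.09859973 0.144     ] [0.00123988 0.00123123 0.10723263]
[0.47835067 0.14872219 0.15      ] [0.05325282 0.00072892 0.10119975]
```

```bash
python3 - <<'E'
from obs import *
c=cam("wrist");o,M=st();save(c,"w3.png",(216,90,306,210),5)
E
```

```text
t 5.78 p [0.463  0.0974 0.2512] x [ 0.278  0.961 -0.001] y [ 0.961 -0.278  0.   ] z [-1.e-04 -6.e-04 -1.e+00] F [-0.11 -1.25 -0.39] T [-0.02 -0.02 -0.01] w 0.996
```

View pics/w3.png

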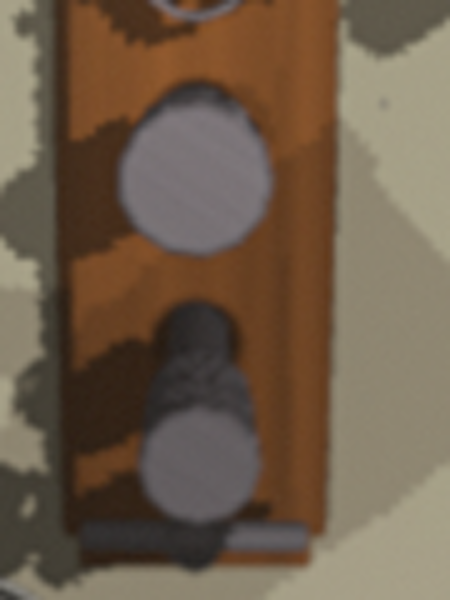

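```bash
python3 - <<'E'
from obs import *
c=cam("wrist");o,M=st()
for p,z in(((255.6,182.1),.144),((254.7,125.4),.150)):
    P=atz(c,*p,z,True);print(P, M.T@(P-o["eef_pos"]))
E
```

```text
t 5.83 p [0.463  0.0973 0.2512] x [ 0.278  0.96  -0.001] y [ 0.96  -0.278 -0.   ] z [-2.e-04 -5.e-04 -1.e+00] F [-0.53  0.16  1.08] T [ 0.01 -0.02  0.01] w 0.998
[0.46442402 0.10087544 0.144     ] [0.00384569 0.00037326 0.1071661 ]
[0.47784223 0.15013008 0.15      ] [ 0.05488554 -0.00044877  0.10113897]
```

step_arm(
  increments=[
    [0.001,0.003,-0.02,0,0,0,-0.3],
    [0.001,0.003,-0.04,0,0,0,-0.3],
    [0.001,0.003,-0.06,0,0,0,-0.3],
    [0.001,0.003,-0.08,0,0,0,-0.3],
    [0.001,0.003,-0.1,0,0,0,-0.3],
    [0.001,0.003,-0.12,0,0,0,-0.3],
    [0.001,0.003,-0.135,0,0,0,-0.3],
    [0.001,0.003,-0.146,0,0,0,-0.3],
    [0.001,0.003,-0.146,0,0,0,-0.3],
    [0.001,0.003,-0.146,0,0,0,-0.3],
  ],
)

```text
t: 6.67
eef_pos: [0.4638, 0.1014, 0.1052]
tool_rot: [-0.0, 0.799, 0.601, -0.0]
contact_force: [0.1, 0.6, -0.7]
gripper_width: 0.651
```

```bash
python3 - <<'E'
from obs import *
st();st()
c=cam("wrist");st();save(c,"w4.png",(156,120,356,270),4)
E
```

```text
t 6.67 p [0.4638 0.1014 0.1052] x [ 0.277  0.961 -0.   ] y [ 0.961 -0.277 -0.001] z [-8.e-04 -2.e-04 -1.e+00] F [ 0.08  0.57 -0.66] T [-0.04 -0.06 -0.01] w 0.651
t 6.67 p [0.4638 0.1014 0.1052] x [ 0.277  0.961 -0.   ] y [ 0.961 -0.277 -0.001] z [-8.e-04 -2.e-04 -1.e+00] F [ 0.08  0.57 -0.66] T [-0.04 -0.06 -0.01] w 0.651
t 6.72 p [0.4643 0.1017 0.1058] x [0.276 0.961 0.   ] y [ 0.961 -0.276  0.001] z [ 6.e-04  1.e-04 -1.e+00] F [ 0.43 -0.35 -0.22] T [ 0.01 -0.03  0.01] w 0.651
```

View pics/w4.png

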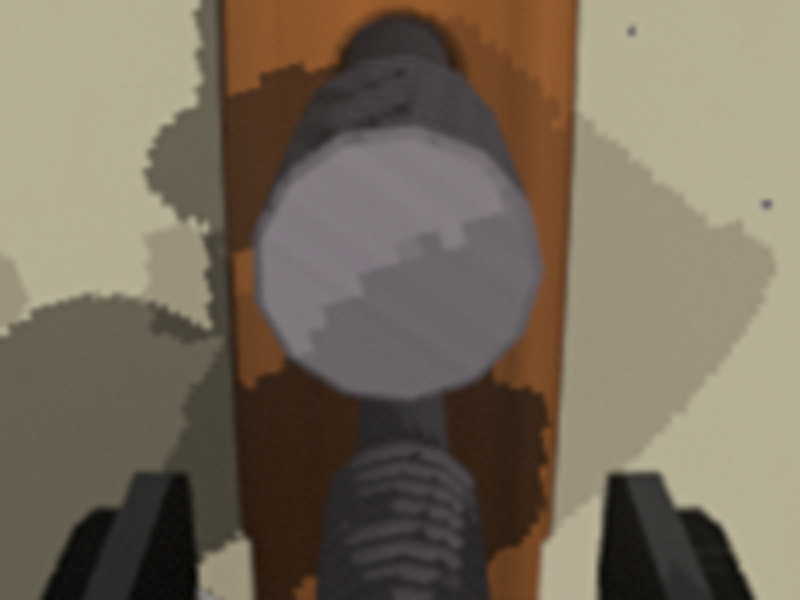

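```bash
python3 - <<'E'
from obs import *
c=cam("wrist");o,M=st();save(c,"w5.png",(156,220,356,370),4)
print(proj(c,o["eef_pos"]+np.array([0,0,.144-.105]),True))
E
```

```text
t 6.77 p [0.4645 0.1019 0.1062] x [0.276 0.961 0.001] y [ 0.961 -0.276  0.001] z [ 1.4e-03  3.0e-04 -1.0e+00] F [ 0.83  0.47 -0.01] T [ 0.05  0.04 -0.02] w 0.649
[255.98928957 291.39178454]
```

View pics/w5.png

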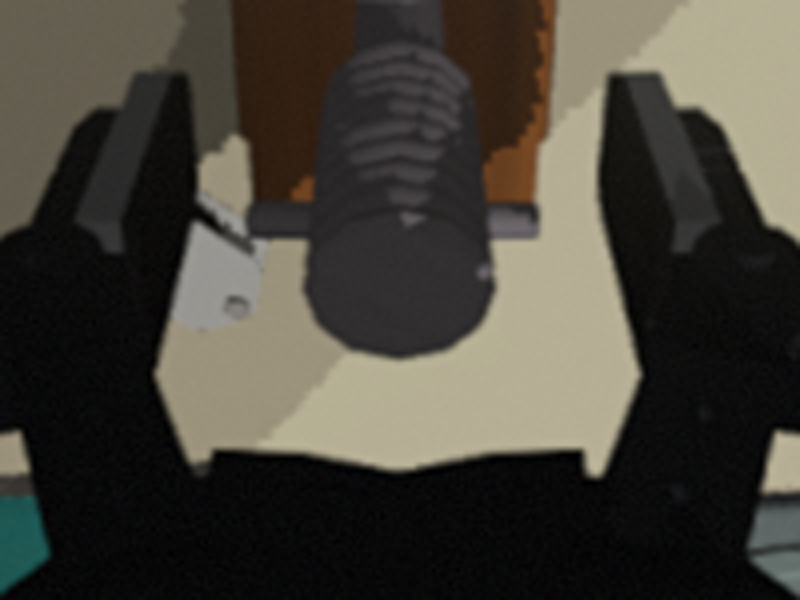

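step_arm(
  increments=[
    [0,0,-0.001,0,0,0,0.2],
    [0,0,-0.001,0,0,0,0.4],
    [0,0,-0.001,0,0,0,1],
    [0,0,-0.001,0,0,0,1],
    [0,0,-0.001,0,0,0,1],
    [0,0,-0.001,0,0,0,1],
    [0,0,-0.001,0,0,0,1],
    [0,0,-0.001,0,0,0,1],
  ],
  force=60,
)

```text
t: 7.43
eef_pos: [0.4643, 0.1022, 0.105]
tool_rot: [0.0, 0.799, 0.602, 0.001]
contact_force: [-0.9, 0.3, 6.2]
gripper_width: 0.243
```

```bash
python3 - <<'E'
from obs import *
st()
c=cam("wrist");o,M=st();save(c,"w6.png",(156,220,356,370),4)
E
```

```text
t 7.43 p [0.4643 0.1022 0.105 ] x [0.276 0.961 0.   ] y [ 0.961 -0.276  0.001] z [ 0.0013  0.     -1.    ] F [-0.91  0.32  6.24] T [-0.1  0.2  0. ] w 0.243
t 7.48 p [0.4643 0.1022 0.105 ] x [0.276 0.961 0.   ] y [ 0.961 -0.276  0.001] z [ 0.0013  0.     -1.    ] F [-0.23 -0.4   5.58] T [-0.14  0.22 -0.01] w 0.243
```

View pics/w6.png

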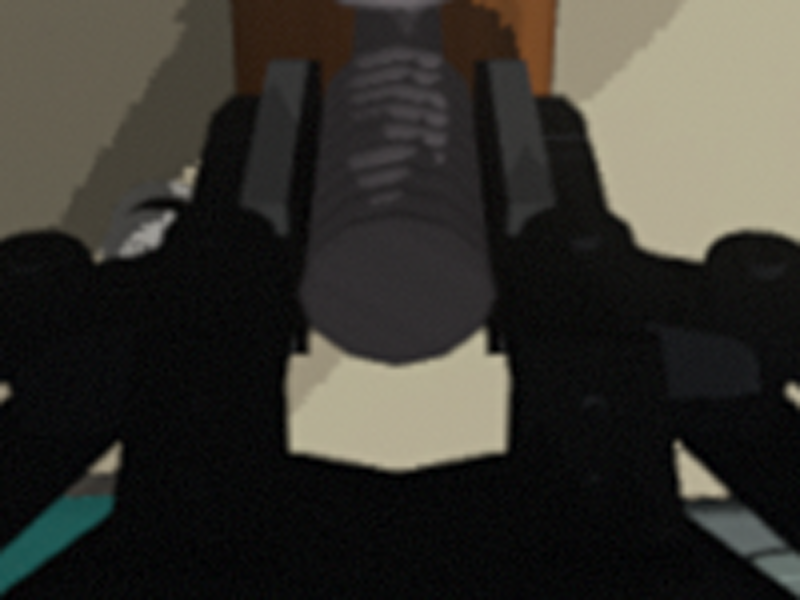

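step_arm(
  increments=[
    [0,0,0.005,0,0,0,1],
    [0,0,0.012,0,0,0,1],
    [0,0,0.022,0,0,0,1],
    [0,0,0.035,0,0,0,1],
    [0,0,0.05,0,0,0,1],
    [0,0,0.07,0,0,0,1],
    [0,0,0.09,0,0,0,1],
    [0,0,0.11,0,0,0,1],
    [0,0,0.125,0,0,0,1],
    [0,0,0.125,0,0,0,1],
  ],
)

```text
t: 8.32
eef_pos: [0.4654, 0.1028, 0.233]
tool_rot: [0.001, 0.799, 0.602, 0.003]
contact_force: [0.3, -0.4, -1.1]
gripper_width: 0.237
```

```bash
python3 - <<'E'
from obs import *
st()
c=cam("wrist");st();save(c,"w7.png",(156,120,356,270),4);s=cam("side");save(s,"s7.png",(190,120,360,300),3.3)
E
```

```text
t 8.32 p [0.4654 0.1028 0.233 ] x [0.276 0.961 0.003] y [ 0.961 -0.276  0.006] z [ 0.006  0.001 -1.   ] F [ 0.32 -0.4  -1.11] T [0.01 0.   0.03] w 0.237
t 8.37 p [0.4646 0.1023 0.2312] x [0.276 0.961 0.001] y [ 0.961 -0.276  0.004] z [ 3.9e-03  4.0e-04 -1.0e+00] F [-0.17  0.02 -2.18] T [ 0.03  0.03 -0.  ] w 0.242
```

View pics/w7.png

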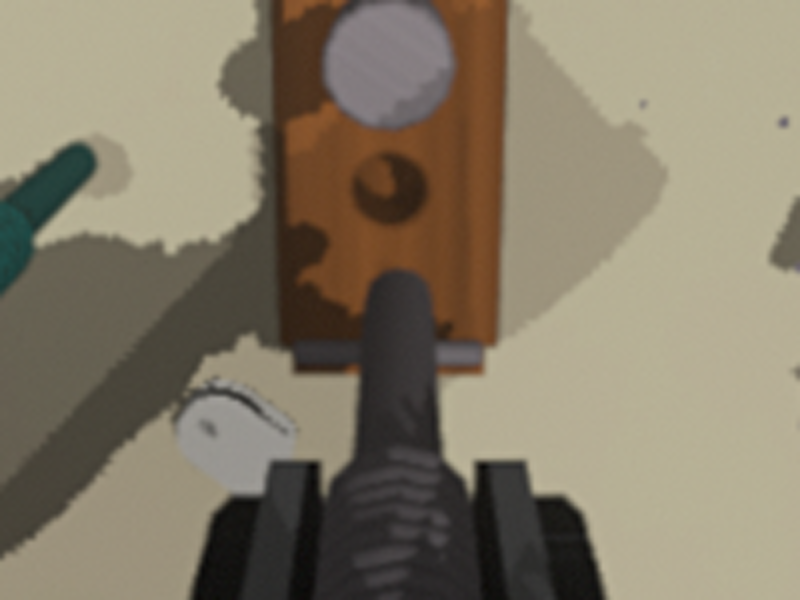

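View pics/s7.png

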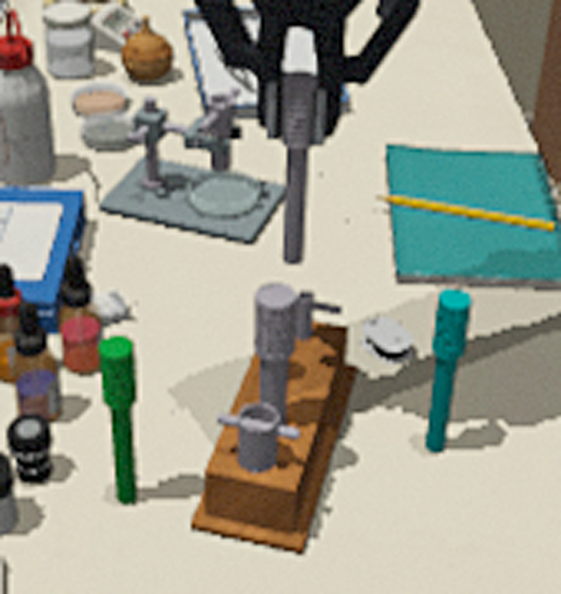

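step_arm(
  increments=[
    [0.003,-0.018,0,0,0,0,1],
    [0.009,-0.053,0,0,0,0,1],
    [0.015,-0.088,0,0,0,0,1],
    [0.021,-0.123,0,0,0,0,1],
    [0.027,-0.158,0,0,0,0,1],
    [0.033,-0.193,0,0,0,0,1],
    [0.039,-0.228,0,0,0,0,1],
    [0.044,-0.255,-0.003,0,0,0,1],
    [0.047,-0.272,-0.006,0,0,0,1],
    [0.048,-0.28,-0.01,0,0,0,1],
  ],
)

```text
t: 9.25
eef_pos: [0.5109, -0.1813, 0.2177]
tool_rot: [-0.001, 0.8, 0.6, -0.001]
contact_force: [-0.5, -0.2, -1.4]
gripper_width: 0.238
```

step_arm(
  increments=[
    [0,0,0,0,0,0,1],
    [0,0,0,0,0,0,1],
    [0,0,0,0,0,0,1],
  ],
)

```text
t: 9.5
eef_pos: [0.5115, -0.1759, 0.219]
tool_rot: [-0.001, 0.798, 0.603, 0.0]
contact_force: [-0.5, 0.5, -0.8]
gripper_width: 0.243
```

```bash
python3 - <<'E'
from obs import *
o,M=st()
c=cam("wrist");o2,_=st();save(c,"w8.png",(206,130,316,220),7)
tip=o["eef_pos"]+M[:,2]*.091
print("tip",tip,proj(c,tip,True))
a=np.linspace(0,2*np.pi,72)
def draw(im,C,r,col):
    pts=np.array([proj(c,C+r*np.array([np.cos(t),np.sin(t),0]),True) for t in a])
    pts=((pts-[206,130]+.5)*7-.5).round().astype(int)
    cv2.polylines(im,[pts],True,col,1)
im=cv2.imread("pics/w8.png");draw(im,tip,.0071,(0,255,0));draw(im,np.array([.5131,-.1776,.112]),.0076,(0,0,255))
cv2.imwrite("pics/w8d.png",im)
s=cam("side");save(s,"s8.png",(215,90,305,190),6)
t=cam("top");save(t,"t8.png",(300,150,390,240),6)
E
```

```text
t 9.5 p [ 0.5115 -0.1759  0.219 ] x [0.273 0.962 0.001] y [ 0.962 -0.273 -0.001] z [-7.0e-04  1.1e-03 -1.0e+00] F [-0.54  0.48 -0.78] T [-0.06 -0.02  0.05] w 0.243
t 9.55 p [ 0.5117 -0.1759  0.2193] x [0.273 0.962 0.001] y [ 0.962 -0.273 -0.   ] z [-2.e-04  7.e-04 -1.e+00] F [ 0.02  0.4  -2.38] T [ 0.   -0.04  0.01] w 0.243
tip [ 0.5114734  -0.17579653  0.12798044] [255.16781815 192.30892711]
```

View pics/w8d.png

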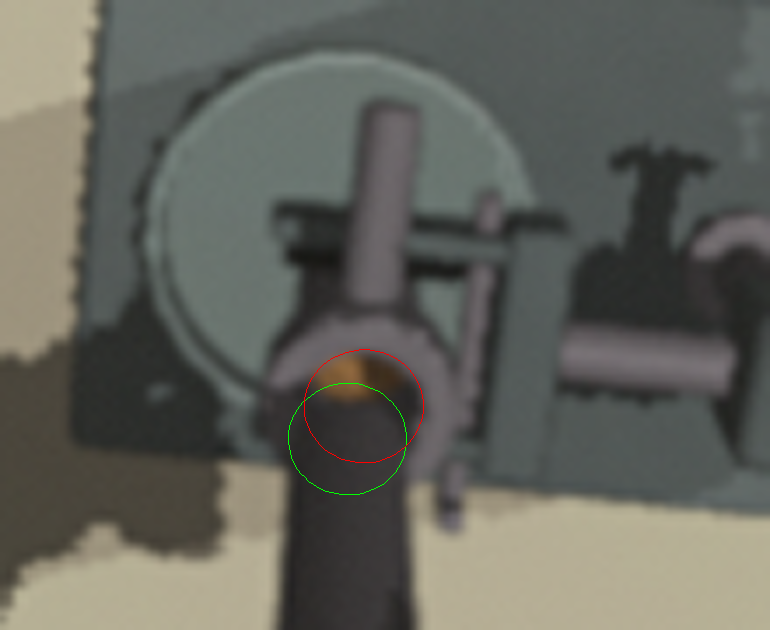

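View pics/s8.png

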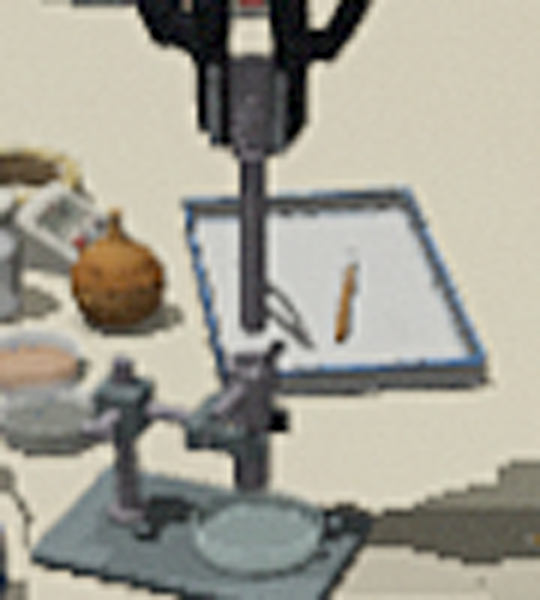

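```bash
python3 - <<'E'
from obs import *
c=cam("wrist");o,M=st()
im=c["color"][150:210,230:290,::-1].astype(float)
im=255*np.clip((im-15)/90,0,1)**.6
cv2.imwrite("pics/w9.png",cv2.resize(im.astype(np.uint8),None,fx=10,fy=10,interpolation=cv2.INTER_CUBIC))
E
```

```text
t 9.7 p [ 0.5119 -0.1768  0.2196] x [0.274 0.962 0.   ] y [ 0.962 -0.274  0.   ] z [ 5.e-04 -0.e+00 -1.e+00] F [ 0.39 -0.04 -1.25] T [-0.02 -0.05  0.05] w 0.244
```

View pics/w9.png

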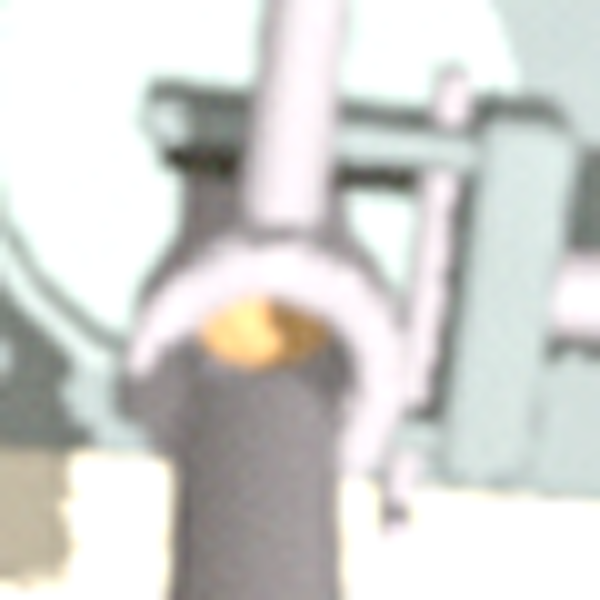

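```bash
cat > ov.py <<'E'
from obs import *
def overlay(f,mouth,tip=None,box=(230,150,290,210),s=10,gl=.091):
    c=cam("wrist");o,M=st()
    if tip is None: tip=o["eef_pos"]+M[:,2]*gl
    x0,y0,x1,y1=box
    im=c["color"][y0:y1,x0:x1,::-1].astype(float)
    im=cv2.resize((255*np.clip((im-15)/110,0,1)**.7).astype(np.uint8),None,fx=s,fy=s,interpolation=cv2.INTER_CUBIC)
    a=np.linspace(0,2*np.pi,72)
    def draw(C,r,col):
        pts=np.array([proj(c,C+r*np.array([np.cos(t),np.sin(t),0]),True) for t in a])
        pts=((pts-[x0,y0]+.5)*s-.5).round().astype(int)
        cv2.polylines(im,[pts],True,col,1)
    draw(tip,.0071,(0,160,0));draw(mouth,.0076,(0,0,255));draw(mouth,.013,(0,0,255))
    cv2.imwrite("pics/"+f,im)
    d=M.T@(mouth-tip);print("mouth-tip world",mouth-tip,"tool",d)
E
python3 - <<'E'
from ov import *
overlay("w10.png",np.array([.5131,-.1776,.112]))
E
```

```text
t 9.75 p [ 0.5119 -0.1771  0.2196] x [0.274 0.962 0.   ] y [ 0.962 -0.274  0.001] z [ 5.e-04 -1.e-04 -1.e+00] F [ 0.15  0.2  -1.62] T [0.   0.04 0.03] w 0.239
mouth-tip world [ 0.00117107 -0.00049572 -0.01661274] tool [-0.00015619  0.00125371  0.01661337]
```

View pics/w10.png

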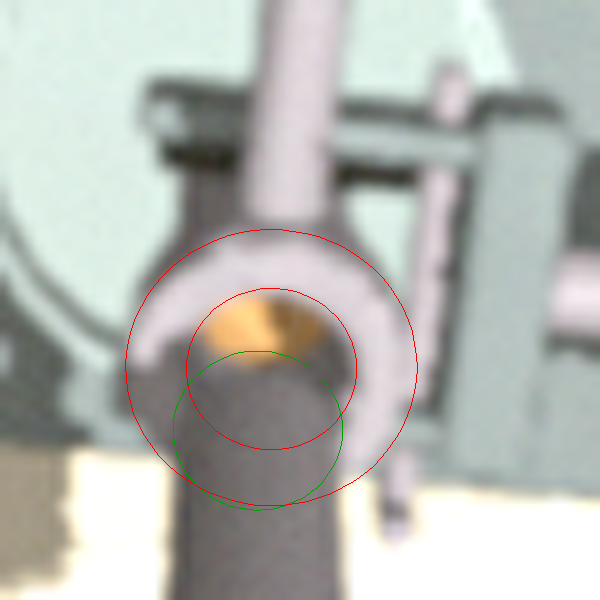

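step_arm(
  increments=[
    [0.0004,0,-0.004,0,0,0,1],
    [0.0008,0,-0.008,0,0,0,1],
    [0.0008,0,-0.011,0,0,0,1],
    [0.0008,0,-0.012,0,0,0,1],
    [0.0008,0,-0.012,0,0,0,1],
    [0.0008,0,-0.012,0,0,0,1],
    [0.0008,0,-0.012,0,0,0,1],
  ],
)

```text
t: 10.33
eef_pos: [0.5126, -0.1781, 0.2074]
tool_rot: [0.0, 0.799, 0.602, 0.0]
contact_force: [-0.4, 0.3, -1.2]
gripper_width: 0.235
```

```bash
python3 - <<'E'
from ov import *
st()
overlay("w11.png",np.array([.5129,-.1777,.112]))
st()
E
```

```text
t 10.33 p [ 0.5126 -0.1781  0.2074] x [0.276 0.961 0.   ] y [ 0.961 -0.276  0.   ] z [ 2.e-04 -0.e+00 -1.e+00] F [-0.44  0.34 -1.25] T [-0.02 -0.01 -0.03] w 0.235
t 10.38 p [ 0.5126 -0.1781  0.2074] x [0.276 0.961 0.   ] y [ 0.961 -0.276  0.   ] z [ 3.e-04 -0.e+00 -1.e+00] F [ 0.43  0.23 -0.95] T [ 0.03 -0.05  0.02] w 0.249
mouth-tip world [ 0.00023832  0.00036428 -0.00443616] tool [0.00041568 0.00012737 0.00443621]
t 10.38 p [ 0.5126 -0.1781  0.2074] x [0.276 0.961 0.   ] y [ 0.961 -0.276  0.   ] z [ 3.e-04 -0.e+00 -1.e+00] F [ 0.43  0.23 -0.95] T [ 0.03 -0.05  0.02] w 0.249
```

View pics/w11.png

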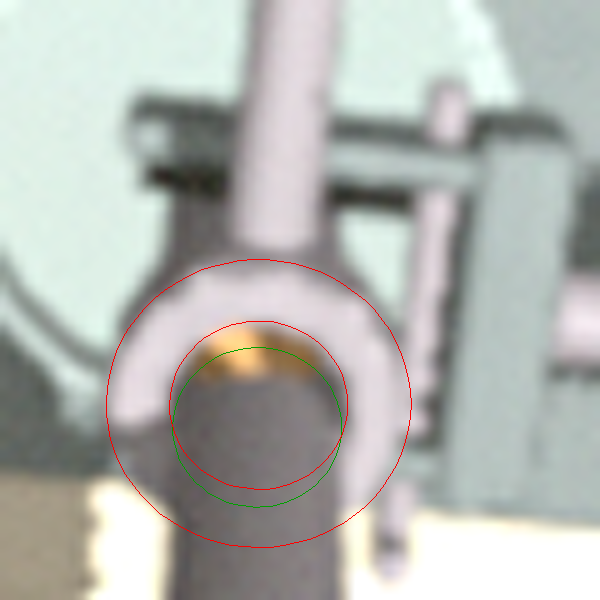

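```bash
python3 - <<'E'
from ov import *
ims=[]
for i in range(4):
    c=cam("wrist");ims.append(c["color"].astype(float))
im=np.mean(ims,0)
print("col255 rows176..205",[tuple(int(v) for v in im[r,255]) for r in range(178,206,1)])
print("col258",[int(im[r,258].sum()) for r in range(178,206)])
print("col263",[int(im[r,263].sum()) for r in range(178,206)])
print("row200",[int(im[200,x].sum()) for x in range(240,275)])
p=im[170:210,235:277,::-1]
p=255*np.clip((p-20)/60,0,1)
cv2.imwrite("pics/w12.png",cv2.resize(p.astype(np.uint8),None,fx=14,fy=14,interpolation=cv2.INTER_NEAREST))
E
```

```text
col255 rows176..205 [(101, 97, 99), (109, 103, 107), (108, 103, 107), (102, 98, 100), (90, 79, 74), (96, 73, 50), (108, 79, 47), (113, 83, 52), (106, 80, 54), (79, 64, 51), (55, 51, 50), (50, 49, 50), (52, 49, 49), (52, 49, 50), (52, 50, 50), (52, 49, 49), (52, 49, 49), (51, 49, 50), (52, 50, 50), (53, 50, 51), (52, 50, 50), (52, 50, 50), (53, 51, 51), (53, 51, 50), (53, 50, 49), (54, 51, 51), (53, 51, 51), (53, 51, 51)]
col258 [314, 320, 319, 311, 263, 191, 143, 137, 145, 153, 162, 162, 165, 164, 165, 164, 164, 167, 166, 164, 166, 166, 166, 168, 164, 168, 170, 168]
col263 [204, 259, 298, 312, 312, 308, 297, 269, 222, 167, 134, 131, 134, 140, 165, 190, 196, 198, 198, 197, 190, 185, 185, 202, 202, 197, 187, 181]
row200 [418, 436, 430, 406, 351, 272, 176, 123, 121, 125, 128, 133, 137, 144, 149, 155, 157, 163, 166, 169, 174, 174, 167, 185, 262, 309, 284, 233, 245, 296, 304, 271, 240, 226, 225]
```

View pics/w12.png

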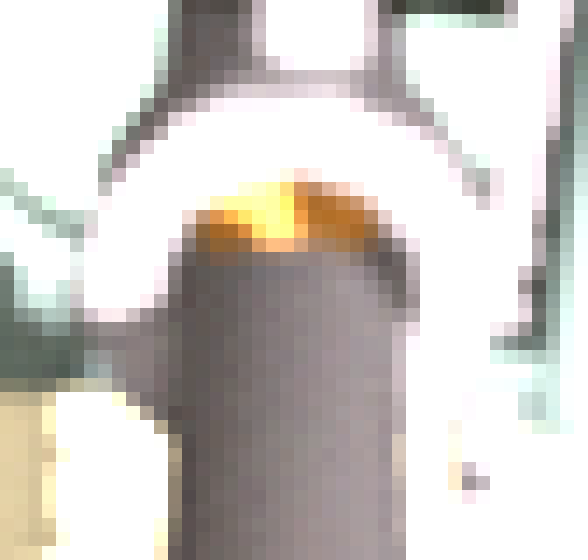

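step_arm(
  increments=[
    [0.0003,0.0006,-0.001,0,0,0,1],
    [0.0004,0.0012,-0.002,0,0,0,1],
    [0.0004,0.0012,-0.0025,0,0,0,1],
    [0.0004,0.0012,-0.0025,0,0,0,1],
    [0.0004,0.0012,-0.0025,0,0,0,1],
  ],
)

```text
t: 11.0
eef_pos: [0.5129, -0.1767, 0.2047]
tool_rot: [-0.0, 0.799, 0.602, -0.0]
contact_force: [1.2, 0.3, -1.3]
gripper_width: 0.243
```

```bash
cat > av.py <<'E'
from ov import *
def av(f,n=4,lo=20,sp=60,box=(235,170,277,210),s=14):
    ims=[]
    for i in range(n):
        c=cam("wrist");ims.append(c["color"].astype(float))
    im=np.mean(ims,0);x0,y0,x1,y1=box
    p=255*np.clip((im[y0:y1,x0:x1,::-1]-lo)/sp,0,1)
    cv2.imwrite("pics/"+f,cv2.resize(p.astype(np.uint8),None,fx=s,fy=s,interpolation=cv2.INTER_NEAREST))
    return im
E
python3 - <<'E'
from av import *
st();im=av("w13.png",3);st()
print("col255",[tuple(int(v) for v in im[r,255]) for r in range(178,196,1)])
E
```

```text
t 11.0 p [ 0.5129 -0.1767  0.2047] x [0.276 0.961 0.   ] y [ 0.961 -0.276 -0.   ] z [-2.e-04  1.e-04 -1.e+00] F [ 1.2   0.32 -1.3 ] T [ 0.04  0.05 -0.02] w 0.243
t 11.15 p [ 0.5129 -0.1769  0.2048] x [0.276 0.961 0.   ] y [ 0.961 -0.276  0.   ] z [ 1.e-04 -0.e+00 -1.e+00] F [-0.6  -0.65 -1.83] T [-0.02  0.03  0.04] w 0.244
col255 [(58, 56, 56), (75, 71, 73), (101, 95, 98), (110, 105, 108), (109, 104, 107), (107, 102, 105), (102, 93, 90), (102, 81, 65), (93, 71, 49), (69, 57, 48), (52, 49, 49), (50, 49, 49), (52, 50, 50), (52, 50, 50), (52, 50, 50), (52, 50, 50), (51, 50, 50), (53, 50, 50)]
```

View pics/w13.png

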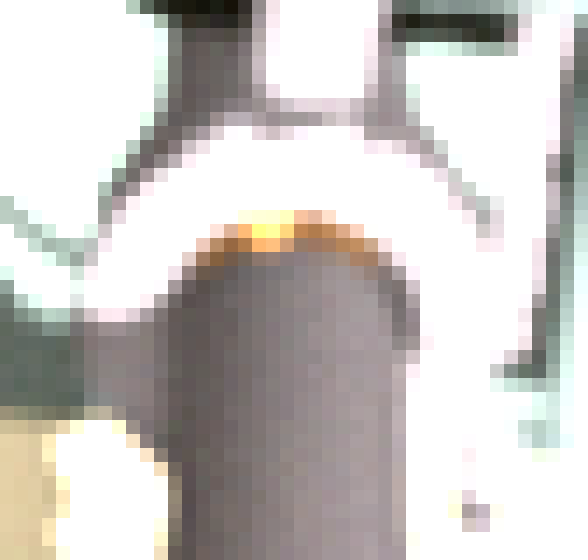

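step_arm(
  increments=[
    [0.0004,0.0002,-0.0004,0,0,0,1],
    [0.0004,0.0002,-0.0008,0,0,0,1],
    [0.0004,0.0002,-0.0012,0,0,0,1],
    [0.0004,0.0002,-0.0016,0,0,0,1],
    [0.0004,0.0002,-0.002,0,0,0,1],
  ],
)

```text
t: 11.57
eef_pos: [0.5133, -0.1766, 0.2028]
tool_rot: [-0.0, 0.799, 0.602, 0.0]
contact_force: [-0.5, -0.2, -1.0]
gripper_width: 0.241
```

step_arm(
  increments=[
    [0,0,-0.0004,0,0,0,1],
    [0,0,-0.0008,0,0,0,1],
  ],
)

```text
t: 11.73
eef_pos: [0.5133, -0.1766, 0.2019]
tool_rot: [-0.0, 0.799, 0.602, -0.0]
contact_force: [1.1, -0.1, -1.2]
gripper_width: 0.243
```

step_arm(
  increments=[
    [0,0,-0.0004,0,0,0,1],
    [0,0,-0.0008,0,0,0,1],
  ],
)

```text
t: 11.9
eef_pos: [0.5133, -0.1766, 0.2012]
tool_rot: [-0.0, 0.799, 0.602, 0.0]
contact_force: [0.8, -0.2, -1.3]
gripper_width: 0.237
```

step_arm(
  increments=[
    [0,0,-0.0004,0,0,0,1],
    [0,0,-0.0008,0,0,0,1],
  ],
)

```text
t: 12.07
eef_pos: [0.5133, -0.1766, 0.2004]
tool_rot: [-0.0, 0.799, 0.602, -0.0]
contact_force: [-0.8, -0.0, -1.3]
gripper_width: 0.243
```

step_arm(
  increments=[
    [0,0,-0.0004,0,0,0,1],
    [0,0,-0.0008,0,0,0,1],
  ],
)

```text
t: 12.23
eef_pos: [0.5133, -0.1766, 0.1996]
tool_rot: [0.0, 0.799, 0.602, -0.0]
contact_force: [-0.6, 0.2, -1.0]
gripper_width: 0.244
```

step_arm(
  increments=[
    [0,0,-0.0004,0,0,0,1],
    [0,0,-0.0008,0,0,0,1],
  ],
)

```text
t: 12.4
eef_pos: [0.5133, -0.1767, 0.1988]
tool_rot: [0.0, 0.799, 0.602, 0.0]
contact_force: [-0.2, 0.2, -1.8]
gripper_width: 0.243
```

```bash
python3 - <<'E'
from av import *
st();im=av("w14.png",2);st()
E
```

```text
t 12.4 p [ 0.5133 -0.1767  0.1988] x [0.276 0.961 0.   ] y [ 0.961 -0.276  0.   ] z [ 0.  0. -1.] F [-0.19  0.15 -1.78] T [-0.06  0.07 -0.02] w 0.243
t 12.5 p [ 0.5132 -0.1766  0.1987] x [ 0.276  0.961 -0.   ] y [ 0.961 -0.276 -0.   ] z [-1.e-04  0.e+00 -1.e+00] F [ 0.43 -0.02 -1.45] T [-0.04  0.06  0.01] w 0.246
```

View pics/w14.png

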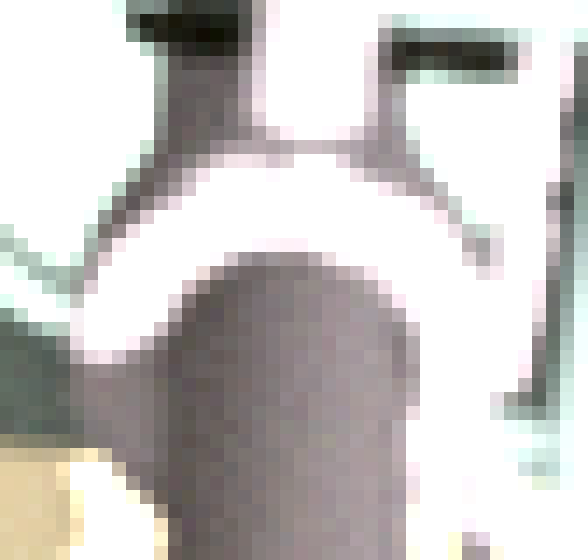

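step_arm(
  increments=[
    [0,0,-0.0005,0,0,0,1],
    [0,0,-0.001,0,0,0,1],
    [0,0,-0.0015,0,0,0,1],
    [0,0,-0.002,0,0,0,1],
  ],
)

```text
t: 12.83
eef_pos: [0.5133, -0.1766, 0.1968]
tool_rot: [0.0, 0.799, 0.602, 0.0]
contact_force: [0.3, -1.1, -1.0]
gripper_width: 0.242
```

step_arm(
  increments=[
    [0,0,-0.0005,0,0,0,1],
    [0,0,-0.001,0,0,0,1],
    [0,0,-0.0015,0,0,0,1],
    [0,0,-0.002,0,0,0,1],
  ],
)

```text
t: 13.17
eef_pos: [0.5133, -0.1766, 0.1948]
tool_rot: [-0.0, 0.799, 0.602, 0.0]
contact_force: [-0.3, 0.1, -2.0]
gripper_width: 0.244
```

step_arm(
  increments=[
    [0,0,-0.0005,0,0,0,1],
    [0,0,-0.001,0,0,0,1],
    [0,0,-0.0015,0,0,0,1],
    [0,0,-0.002,0,0,0,1],
  ],
)

```text
t: 13.5
eef_pos: [0.5133, -0.1766, 0.1928]
tool_rot: [0.0, 0.799, 0.602, 0.0]
contact_force: [-0.2, -0.0, -1.7]
gripper_width: 0.241
```

```bash
python3 - <<'E'
from av import *
F=[];T=[]
for i in range(4):
    bot.read_camera("side");o=bot.get_obs();F.append(o["contact_force"]);T.append(o["torque"])
print(np.mean(F,0),np.mean(T,0));st()
im=av("w15.png",1);
E
```

```text
[-0.35690827 -0.00308854 -1.53988061] [-0.03115301  0.09144452 -0.00057198]
t 13.7 p [ 0.5133 -0.1766  0.1928] x [0.276 0.961 0.   ] y [ 0.961 -0.276 -0.   ] z [-0.e+00  1.e-04 -1.e+00] F [-0.98  0.48 -1.3 ] T [-0.04  0.06 -0.05] w 0.24
```

View pics/w15.png

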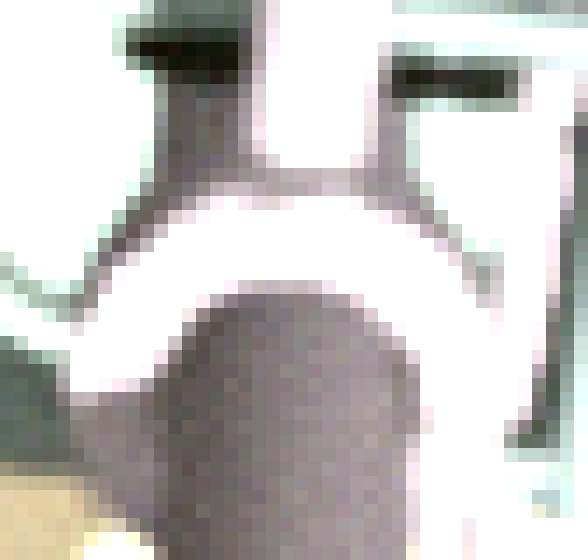

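step_arm(
  increments=[
    [-0.0002,0,-0.0005,0,0,0,1],
    [-0.0002,0,-0.001,0,0,0,1],
    [-0.0002,0,-0.0015,0,0,0,1],
    [-0.0002,0,-0.002,0,0,0,1],
    [-0.0002,0,-0.0025,0,0,0,1],
    [-0.0002,0,-0.003,0,0,0,1],
  ],
)

```text
t: 14.25
eef_pos: [0.5131, -0.1766, 0.1897]
tool_rot: [0.0, 0.799, 0.602, 0.0]
contact_force: [-0.1, -0.8, -1.5]
gripper_width: 0.242
```

step_arm(
  increments=[
    [0,0,-0.0005,0,0,0,1],
    [0,0,-0.001,0,0,0,1],
    [0,0,-0.0015,0,0,0,1],
    [0,0,-0.002,0,0,0,1],
    [0,0,-0.0025,0,0,0,1],
    [0,0,-0.003,0,0,0,1],
  ],
)

```text
t: 14.75
eef_pos: [0.5131, -0.1766, 0.1867]
tool_rot: [-0.0, 0.799, 0.602, -0.0]
contact_force: [0.7, -1.0, -1.6]
gripper_width: 0.236
```

```bash
cat > ft.py <<'E'
from obs import *
F=[];T=[]
for i in range(3):
    bot.read_camera("side");o=bot.get_obs();F.append(o["contact_force"]);T.append(o["torque"])
print(np.round(np.mean(F,0),2),np.round(np.mean(T,0),3));st()
E
python3 ft.py
```

```text
[-0.22 -0.05 -1.34] [ 0.006  0.021 -0.004]
t 14.9 p [ 0.5131 -0.1766  0.1868] x [0.276 0.961 0.   ] y [ 0.961 -0.276  0.   ] z [ 0.  0. -1.] F [-0.28 -0.34 -1.22] T [ 0.03  0.03 -0.02] w 0.242
```

step_arm(
  increments=[
    [0,0,-0.0005,0,0,0,1],
    [0,0,-0.001,0,0,0,1],
    [0,0,-0.0015,0,0,0,1],
    [0,0,-0.002,0,0,0,1],
    [0,0,-0.0025,0,0,0,1],
    [0,0,-0.003,0,0,0,1],
    [0,0,-0.0035,0,0,0,1],
    [0,0,-0.004,0,0,0,1],
  ],
)

```text
t: 15.57
eef_pos: [0.5131, -0.1766, 0.1827]
tool_rot: [-0.0, 0.799, 0.602, -0.0]
contact_force: [-0.4, -0.4, -1.6]
gripper_width: 0.239
```

step_arm(
  increments=[
    [0,0,-0.0005,0,0,0,1],
    [0,0,-0.001,0,0,0,1],
    [0,0,-0.0015,0,0,0,1],
    [0,0,-0.002,0,0,0,1],
    [0,0,-0.0025,0,0,0,1],
    [0,0,-0.003,0,0,0,1],
    [0,0,-0.0035,0,0,0,1],
    [0,0,-0.004,0,0,0,1],
  ],
)

```text
t: 16.23
eef_pos: [0.5131, -0.1766, 0.1788]
tool_rot: [-0.0, 0.799, 0.602, 0.0]
contact_force: [-0.6, -0.0, -1.9]
gripper_width: 0.238
```

```bash
python3 ft.py
```

```text
[-0.44 -0.02 -1.26] [0.002 0.019 0.012]
t 16.38 p [ 0.5131 -0.1766  0.1788] x [0.276 0.961 0.   ] y [ 0.961 -0.276 -0.   ] z [-1.e-04  1.e-04 -1.e+00] F [-0.8   0.17 -1.16] T [-0.02 -0.02  0.01] w 0.242
```

step_arm(
  increments=[
    [0,0,-0.0003,0,0,0,1],
    [0,0,-0.0006,0,0,0,1],
    [0,0,-0.0009,0,0,0,1],
    [0,0,-0.0012,0,0,0,1],
  ],
)

```text
t: 16.72
eef_pos: [0.5131, -0.1767, 0.1776]
tool_rot: [0.0, 0.799, 0.602, 0.0]
contact_force: [-0.1, 0.3, -1.5]
gripper_width: 0.24
```

step_arm(
  increments=[
    [0,0,-0.0003,0,0,0,1],
    [0,0,-0.0006,0,0,0,1],
    [0,0,-0.0009,0,0,0,1],
    [0,0,-0.0012,0,0,0,1],
  ],
)

```text
t: 17.05
eef_pos: [0.5133, -0.1766, 0.1769]
tool_rot: [0.0, 0.799, 0.602, 0.0]
contact_force: [-2.0, 0.3, 6.0]
gripper_width: 0.239
```

step_arm(
  increments=[
    [0,0,-0.0003,0,0,0,1],
    [0,0,-0.0006,0,0,0,1],
    [0,0,-0.0009,0,0,0,1],
    [0,0,-0.0012,0,0,0,1],
  ],
)

```text
t: 17.38
eef_pos: [0.5135, -0.1767, 0.1764]
tool_rot: [0.001, 0.799, 0.602, 0.0]
contact_force: [-2.1, 1.0, 8.8]
gripper_width: 0.243
```

step_arm(
  increments=[
    [0,0,-0.0003,0,0,0,1],
    [0,0,-0.0006,0,0,0,1],
    [0,0,-0.0009,0,0,0,1],
    [0,0,-0.0012,0,0,0,1],
  ],
)

```text
t: 17.72
eef_pos: [0.5135, -0.1767, 0.1752]
tool_rot: [0.001, 0.799, 0.602, 0.0]
contact_force: [-4.2, 1.6, 8.5]
gripper_width: 0.238
```

step_arm(
  increments=[
    [-0.0002,0.0,0,0,0,0,1],
    [-0.0004,0.0001,0,0,0,0,1],
  ],
)

```text
t: 17.88
eef_pos: [0.5134, -0.1766, 0.1751]
tool_rot: [0.001, 0.799, 0.602, 0.0]
contact_force: [-1.7, -0.4, 6.3]
gripper_width: 0.239
```

```bash
python3 ft.py
```

```text
[-1.97  0.35  7.29] [0.082 0.53  0.028]
t 18.03 p [ 0.5134 -0.1766  0.1751] x [ 0.276  0.961 -0.   ] y [ 0.961 -0.276  0.002] z [ 1.5e-03 -6.0e-04 -1.0e+00] F [-2.15  0.35  7.05] T [0.09 0.52 0.05] w 0.243
```

step_arm(
  increments=[
    [-0.0001,0.0,0,0,0.05,0,1],
    [-0.0003,0,0,0,0.1,0,1],
  ],
)

```text
t: 18.2
eef_pos: [0.5134, -0.1767, 0.1751]
tool_rot: [0.0, 0.799, 0.602, -0.0]
contact_force: [0.0, -0.2, 5.1]
gripper_width: 0.241
```

```bash
python3 ft.py
```

```text
[-1.28  0.51  6.44] [ 0.087  0.282 -0.007]
t 18.35 p [ 0.5134 -0.1767  0.1751] x [ 0.276  0.961 -0.001] y [ 0.961 -0.276  0.001] z [ 4.e-04 -7.e-04 -1.e+00] F [-0.45  0.58  6.29] T [ 0.03  0.32 -0.  ] w 0.241
```

step_arm(
  increments=[
    [0,0,-0.0003,0,0,0,1],
    [0,0,-0.0006,0,0,0,1],
    [0,0,-0.0009,0,0,0,1],
  ],
)

```text
t: 18.6
eef_pos: [0.5134, -0.1766, 0.1745]
tool_rot: [0.0, 0.799, 0.602, -0.0]
contact_force: [-2.3, 0.0, 8.4]
gripper_width: 0.246
```

step_arm(
  increments=[
    [0,0,-0.0003,0,0,0,1],
    [0,0,-0.0006,0,0,0,1],
    [0,0,-0.0009,0,0,0,1],
  ],
)

```text
t: 18.85
eef_pos: [0.5134, -0.1767, 0.1736]
tool_rot: [0.0, 0.799, 0.602, -0.0]
contact_force: [-1.2, 1.1, 8.1]
gripper_width: 0.239
```

```bash
python3 ft.py
```

```text
[-1.52  0.18  8.47] [0.118 0.438 0.008]
t 19.0 p [ 0.5134 -0.1766  0.1735] x [ 0.276  0.961 -0.001] y [ 0.961 -0.276  0.001] z [ 4.e-04 -7.e-04 -1.e+00] F [-1.84  0.25  7.51] T [0.15 0.46 0.04] w 0.24
```

step_arm(
  increments=[
    [-0.0002,0,-0.0003,0,0,0,1],
    [-0.0002,0,-0.0006,0,0,0,1],
    [-0.0002,0,-0.0009,0,0,0,1],
    [-0.0002,0,-0.0012,0,0,0,1],
    [-0.0002,0,-0.0015,0,0,0,1],
    [-0.0002,0,-0.0018,0,0,0,1],
  ],
)

```text
t: 19.5
eef_pos: [0.5134, -0.1766, 0.1719]
tool_rot: [0.001, 0.799, 0.602, 0.0]
contact_force: [-0.6, 1.3, 8.7]
gripper_width: 0.241
```

step_arm(
  increments=[
    [0,0,-0.0003,0,0,0,1],
    [0,0,-0.0006,0,0,0,1],
    [0,0,-0.0009,0,0,0,1],
    [0,0,-0.0012,0,0,0,1],
    [0,0,-0.0015,0,0,0,1],
    [0,0,-0.0018,0,0,0,1],
  ],
)

```text
t: 20.0
eef_pos: [0.5133, -0.1766, 0.17]
tool_rot: [0.001, 0.799, 0.602, 0.0]
contact_force: [-2.0, 1.0, 9.2]
gripper_width: 0.248
```

```bash
python3 ft.py
```

```text
[-1.31  0.36  8.3 ] [0.103 0.377 0.008]
t 20.15 p [ 0.5133 -0.1767  0.17  ] x [ 0.276  0.961 -0.001] y [ 0.961 -0.276  0.001] z [ 8.e-04 -8.e-04 -1.e+00] F [-1.45  0.62  8.62] T [ 0.08  0.37 -0.02] w 0.24
```

step_arm(
  increments=[
    [-0.0001,0,-0.0004,0,0,0,1],
    [-0.0001,0,-0.0008,0,0,0,1],
    [-0.0001,0,-0.0012,0,0,0,1],
    [-0.0001,0,-0.0016,0,0,0,1],
    [-0.0001,0,-0.002,0,0,0,1],
    [-0.0001,0,-0.0024,0,0,0,1],
    [-0.0001,0,-0.0028,0,0,0,1],
    [-0.0001,0,-0.0032,0,0,0,1],
  ],
)

```text
t: 20.82
eef_pos: [0.5134, -0.1766, 0.1669]
tool_rot: [0.001, 0.799, 0.602, 0.0]
contact_force: [-0.7, 0.6, 8.9]
gripper_width: 0.242
```

step_arm(
  increments=[
    [0,0,-0.0004,0,0,0,1],
    [0,0,-0.0008,0,0,0,1],
    [0,0,-0.0012,0,0,0,1],
    [0,0,-0.0016,0,0,0,1],
    [0,0,-0.002,0,0,0,1],
    [0,0,-0.0024,0,0,0,1],
    [0,0,-0.0028,0,0,0,1],
    [0,0,-0.0032,0,0,0,1],
  ],
)

```text
t: 21.48
eef_pos: [0.5133, -0.1766, 0.1637]
tool_rot: [0.001, 0.799, 0.602, 0.0]
contact_force: [-0.3, 1.0, 9.7]
gripper_width: 0.244
```

```bash
python3 ft.py
```

```text
[-1.34  0.6   8.05] [0.123 0.343 0.024]
t 21.63 p [ 0.5133 -0.1767  0.1636] x [ 0.276  0.961 -0.001] y [ 0.961 -0.276  0.001] z [ 9.e-04 -8.e-04 -1.e+00] F [-1.14  0.67  8.46] T [0.13 0.35 0.02] w 0.244
```

step_arm(
  increments=[
    [-0.0001,0,-0.0004,0,0.05,0,1],
    [-0.0001,0,-0.0008,0,0.05,0,1],
    [-0.0001,0,-0.0012,0,0.05,0,1],
    [-0.0001,0,-0.0016,0,0.05,0,1],
    [-0.0001,0,-0.002,0,0.05,0,1],
    [-0.0001,0,-0.0024,0,0.05,0,1],
    [-0.0001,0,-0.0028,0,0.05,0,1],
    [-0.0001,0,-0.0032,0,0.05,0,1],
  ],
)

```text
t: 22.3
eef_pos: [0.5134, -0.1767, 0.1606]
tool_rot: [0.0, 0.799, 0.602, -0.0]
contact_force: [-0.6, -0.2, 8.8]
gripper_width: 0.242
```

step_arm(
  increments=[
    [0,0,-0.0004,0,0,0,1],
    [0,0,-0.0008,0,0,0,1],
    [0,0,-0.0012,0,0,0,1],
    [0,0,-0.0016,0,0,0,1],
    [0,0,-0.002,0,0,0,1],
    [0,0,-0.0024,0,0,0,1],
    [0,0,-0.0028,0,0,0,1],
    [0,0,-0.0032,0,0,0,1],
  ],
)

```text
t: 22.97
eef_pos: [0.5134, -0.1767, 0.1573]
tool_rot: [0.0, 0.799, 0.602, -0.0]
contact_force: [-1.8, 0.3, 10.5]
gripper_width: 0.244
```

step_arm(
  increments=[
    [0,0,-0.0004,0,0,0,1],
    [0,0,-0.0008,0,0,0,1],
    [0,0,-0.0012,0,0,0,1],
    [0,0,-0.0016,0,0,0,1],
    [0,0,-0.002,0,0,0,1],
    [0,0,-0.0024,0,0,0,1],
    [0,0,-0.0028,0,0,0,1],
    [0,0,-0.0032,0,0,0,1],
  ],
)

```text
t: 23.63
eef_pos: [0.5133, -0.1767, 0.1541]
tool_rot: [0.0, 0.799, 0.602, -0.0]
contact_force: [-1.2, 0.5, 9.5]
gripper_width: 0.241
```

```bash
python3 ft.py
```

```text
[-0.76  0.31  8.17] [0.146 0.302 0.014]
t 23.78 p [ 0.5133 -0.1767  0.154 ] x [ 0.276  0.961 -0.001] y [ 0.961 -0.276  0.001] z [ 3.e-04 -8.e-04 -1.e+00] F [-0.33  0.17  7.72] T [0.15 0.3  0.01] w 0.243
```

step_arm(
  increments=[
    [0,0,-0.0004,0.05,0,0,1],
    [0,0,-0.0008,0.05,0,0,1],
    [0,0,-0.0012,0.05,0,0,1],
    [0,0,-0.0016,0.05,0,0,1],
    [0,0,-0.002,0.05,0,0,1],
    [0,0,-0.0024,0.05,0,0,1],
    [0,0,-0.0028,0.05,0,0,1],
    [0,0,-0.0032,0.05,0,0,1],
  ],
)

```text
t: 24.45
eef_pos: [0.5134, -0.1767, 0.1509]
tool_rot: [0.0, 0.799, 0.602, 0.0]
contact_force: [-1.5, -0.0, 8.4]
gripper_width: 0.243
```

step_arm(
  increments=[
    [0,0,-0.0004,0,0,0,1],
    [0,0,-0.0008,0,0,0,1],
    [0,0,-0.0012,0,0,0,1],
    [0,0,-0.0016,0,0,0,1],
    [0,0,-0.002,0,0,0,1],
    [0,0,-0.0024,0,0,0,1],
    [0,0,-0.0028,0,0,0,1],
    [0,0,-0.0032,0,0,0,1],
  ],
)

```text
t: 25.12
eef_pos: [0.5134, -0.1767, 0.1477]
tool_rot: [0.0, 0.799, 0.602, 0.0]
contact_force: [-1.0, 0.7, 7.8]
gripper_width: 0.243
```

step_arm(
  increments=[
    [0,0,-0.0004,0,0,0,1],
    [0,0,-0.0008,0,0,0,1],
    [0,0,-0.0012,0,0,0,1],
    [0,0,-0.0016,0,0,0,1],
    [0,0,-0.002,0,0,0,1],
    [0,0,-0.0024,0,0,0,1],
    [0,0,-0.0028,0,0,0,1],
    [0,0,-0.0032,0,0,0,1],
  ],
)

```text
t: 25.78
eef_pos: [0.5133, -0.1767, 0.1444]
tool_rot: [0.0, 0.799, 0.602, 0.0]
contact_force: [-0.7, 0.9, 8.2]
gripper_width: 0.243
```

step_arm(
  increments=[
    [0,0,-0.0004,0,0,0,1],
    [0,0,-0.0008,0,0,0,1],
    [0,0,-0.0012,0,0,0,1],
    [0,0,-0.0016,0,0,0,1],
    [0,0,-0.002,0,0,0,1],
    [0,0,-0.0024,0,0,0,1],
    [0,0,-0.0028,0,0,0,1],
    [0,0,-0.0032,0,0,0,1],
  ],
)

```text
t: 26.45
eef_pos: [0.5133, -0.1767, 0.1411]
tool_rot: [-0.0, 0.799, 0.602, 0.0]
contact_force: [-1.0, -0.0, 8.0]
gripper_width: 0.241
```

```bash
python3 ft.py; python3 - <<'E'
from h import *
s=cam("side");save(s,"s16.png",(215,90,305,190),6)
E
```

```text
[-0.79  0.36  6.46] [ 0.026  0.158 -0.017]
t 26.6 p [ 0.5133 -0.1767  0.141 ] x [0.276 0.961 0.   ] y [ 0.961 -0.276  0.   ] z [ 1.e-04  2.e-04 -1.e+00] F [-1.   -0.25  6.25] T [0.02 0.12 0.04] w 0.239
```

View pics/s16.png

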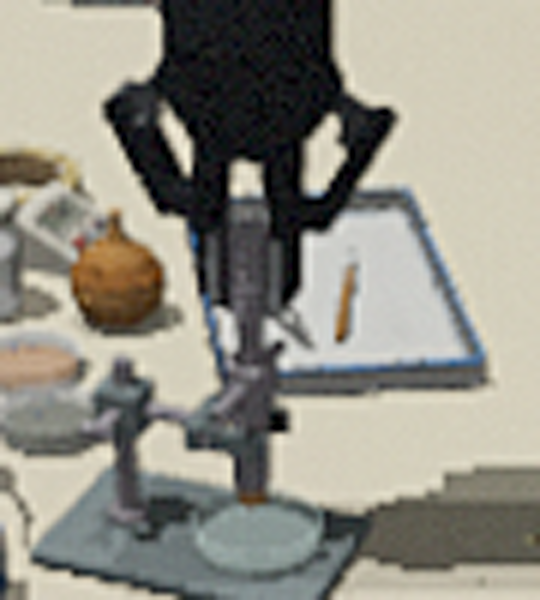

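step_arm(
  increments=[
    [0,0,-0.0004,0,0,0,1],
    [0,0,-0.0008,0,0,0,1],
    [0,0,-0.0012,0,0,0,1],
    [0,0,-0.0016,0,0,0,1],
    [0,0,-0.002,0,0,0,1],
    [0,0,-0.0024,0,0,0,1],
    [0,0,-0.0028,0,0,0,1],
    [0,0,-0.0032,0,0,0,1],
  ],
)

```text
t: 27.32
eef_pos: [0.5129, -0.1766, 0.137]
tool_rot: [-0.0, 0.799, 0.602, -0.0]
contact_force: [1.8, 0.2, 1.7]
gripper_width: 0.241
```

step_arm(
  increments=[
    [0,0,-0.0004,0,0,0,1],
    [0,0,-0.0008,0,0,0,1],
    [0,0,-0.0012,0,0,0,1],
    [0,0,-0.0016,0,0,0,1],
    [0,0,-0.002,0,0,0,1],
    [0,0,-0.0024,0,0,0,1],
    [0,0,-0.0028,0,0,0,1],
    [0,0,-0.0032,0,0,0,1],
  ],
)

```text
t: 27.98
eef_pos: [0.5124, -0.1767, 0.1335]
tool_rot: [-0.001, 0.799, 0.602, -0.001]
contact_force: [3.3, -1.5, 1.0]
gripper_width: 0.24
```

step_arm(
  increments=[
    [0,0,-0.0004,0,0,0,1],
    [0,0,-0.0008,0,0,0,1],
    [0,0,-0.0012,0,0,0,1],
    [0,0,-0.0016,0,0,0,1],
    [0,0,-0.0016,0,0,0,1],
  ],
)

```text
t: 28.4
eef_pos: [0.5123, -0.1766, 0.1319]
tool_rot: [-0.001, 0.799, 0.602, -0.001]
contact_force: [4.9, -2.7, 0.1]
gripper_width: 0.238
```

```bash
python3 ft.py; python3 - <<'E'
from h import *
s=cam("side");save(s,"s17.png",(215,90,305,190),6)
for n in("side","top","wrist"): print([(np.round(np.array(x["location"])*[512,384],1).tolist(),round(x["conf"],2)) for x in bot.recognise("plug",n)])
E
```

```text
[ 4.52 -2.05  0.29] [-0.496 -1.239  0.003]
t 28.55 p [ 0.5123 -0.1766  0.1319] x [0.276 0.961 0.   ] y [ 0.961 -0.276 -0.002] z [-1.9e-03  7.0e-04 -1.0e+00] F [ 4.83 -1.81 -0.39] T [-0.48 -1.29 -0.06] w 0.244
[]
[]
[([294.9, 12.7], 0.37)]
```

View pics/s17.png

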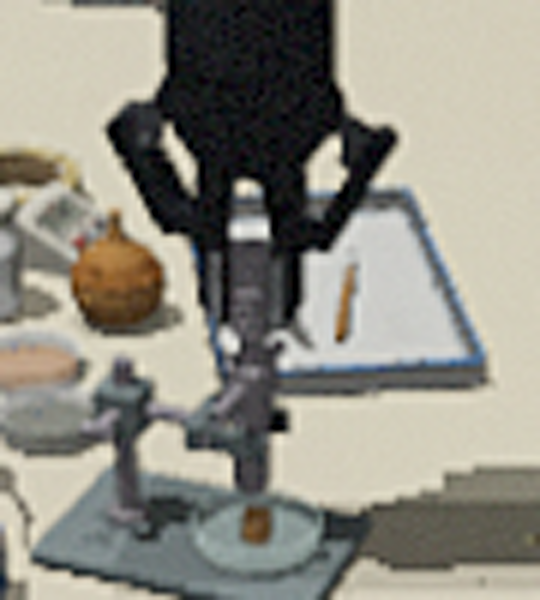

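step_arm(
  increments=[
    [0.0004,0,0,0,-0.05,0,1],
    [0.0007,-0.0001,0,-0.03,-0.1,0,1],
    [0.0009,-0.0001,0,-0.05,-0.12,0,1],
  ],
)

```text
t: 29.0
eef_pos: [0.5124, -0.1766, 0.1316]
tool_rot: [-0.001, 0.799, 0.602, -0.001]
contact_force: [3.3, -1.8, -0.3]
gripper_width: 0.242
```

```bash
python3 ft.py
```

```text
[ 2.52 -1.96  0.05] [-0.407 -0.721  0.013]
t 29.15 p [ 0.5124 -0.1765  0.1315] x [ 0.276  0.961 -0.   ] y [ 0.961 -0.276 -0.002] z [-1.6e-03  2.0e-04 -1.0e+00] F [ 2.92 -1.54 -0.03] T [-0.36 -0.67 -0.  ] w 0.234
```

step_arm(
  increments=[
    [0.0003,-0.0002,0,0,-0.05,0,1],
    [0.0005,-0.0004,0,0,-0.08,0,1],
  ],
)

```text
t: 29.32
eef_pos: [0.5125, -0.1766, 0.1313]
tool_rot: [-0.001, 0.799, 0.602, -0.0]
contact_force: [0.9, -0.1, -1.6]
gripper_width: 0.242
```

```bash
python3 ft.py
```

```text
[ 1.22 -0.57 -0.99] [-0.057 -0.19   0.011]
t 29.47 p [ 0.5125 -0.1767  0.1313] x [0.276 0.961 0.   ] y [ 0.961 -0.276 -0.001] z [-1.1e-03  6.0e-04 -1.0e+00] F [ 1.05 -0.95 -1.01] T [-0.01 -0.09  0.01] w 0.242
```

Nearly free; draw out slowly at first, with a little more relief.

step_arm(
  increments=[
    [0.0002,-0.0001,0.0003,0,-0.04,0,1],
    [0.0002,-0.0001,0.0007,0,-0.04,0,1],
    [0.0002,-0.0001,0.0012,0,-0.04,0,1],
    [0.0002,-0.0001,0.0018,0,-0.04,0,1],
    [0.0002,-0.0001,0.0025,0,-0.04,0,1],
  ],
)

```text
t: 29.88
eef_pos: [0.5133, -0.177, 0.1342]
tool_rot: [0.0, 0.799, 0.602, 0.0]
contact_force: [-0.6, -0.4, -1.0]
gripper_width: 0.24
```

step_arm(
  increments=[
    [0,0,0.001,0,0,0,1],
    [0,0,0.002,0,0,0,1],
    [0,0,0.003,0,0,0,1],
    [0,0,0.004,0,0,0,1],
    [0,0,0.005,0,0,0,1],
    [0,0,0.006,0,0,0,1],
  ],
)

```text
t: 30.38
eef_pos: [0.5134, -0.1771, 0.1403]
tool_rot: [0.0, 0.799, 0.602, 0.0]
contact_force: [-0.4, -0.2, -2.1]
gripper_width: 0.242
```

```bash
python3 ft.py
```

```text
[-1.67  0.69 -0.86] [0.198 0.463 0.029]
t 30.53 p [ 0.5134 -0.1771  0.1404] x [0.276 0.961 0.   ] y [ 0.961 -0.276  0.001] z [ 1.2e-03  1.0e-04 -1.0e+00] F [-2.51  0.07 -0.21] T [0.23 0.47 0.01] w 0.243
```

step_arm(
  increments=[
    [-0.0002,0.0002,0.0005,0,0.05,0,1],
    [-0.0002,0.0002,0.001,0,0.06,0,1],
    [-0.0002,0.0002,0.002,0,0.06,0,1],
    [-0.0002,0.0002,0.003,0,0.06,0,1],
    [-0.0002,0.0002,0.004,0,0.06,0,1],
    [-0.0002,0.0002,0.005,0,0.06,0,1],
  ],
)

```text
t: 31.03
eef_pos: [0.5134, -0.177, 0.1454]
tool_rot: [0.0, 0.799, 0.602, 0.0]
contact_force: [-0.5, -0.7, -3.3]
gripper_width: 0.24
```

```bash
python3 ft.py
```

```text
[-1.44  0.61 -0.97] [0.089 0.284 0.006]
t 31.18 p [ 0.5135 -0.177   0.1455] x [0.276 0.961 0.   ] y [ 0.961 -0.276  0.001] z [ 7.e-04 -1.e-04 -1.e+00] F [-2.02  0.29 -0.49] T [ 0.07  0.26 -0.03] w 0.241
```

step_arm(
  increments=[
    [-0.0002,0.0001,0.001,0,0,0,1],
    [-0.0003,0.0002,0.002,0,0,0,1],
    [-0.0003,0.0002,0.003,0,0,0,1],
    [-0.0003,0.0002,0.004,0,0,0,1],
    [-0.0003,0.0002,0.005,0,0,0,1],
    [-0.0003,0.0002,0.006,0,0,0,1],
    [-0.0003,0.0002,0.007,0,0,0,1],
    [-0.0003,0.0002,0.008,0,0,0,1],
    [-0.0003,0.0002,0.009,0,0,0,1],
    [-0.0003,0.0002,0.01,0,0,0,1],
  ],
)

```text
t: 32.02
eef_pos: [0.5132, -0.1767, 0.1554]
tool_rot: [0.0, 0.799, 0.602, 0.0]
contact_force: [0.2, -0.5, -2.4]
gripper_width: 0.244
```

```bash
python3 ft.py
```

```text
[ 0.22  0.17 -1.22] [ 0.009  0.03  -0.043]
t 32.17 p [ 0.5132 -0.1767  0.1554] x [0.276 0.961 0.   ] y [ 0.961 -0.276  0.001] z [ 7.e-04 -0.e+00 -1.e+00] F [ 0.57  0.67 -1.14] T [-0.01  0.02 -0.04] w 0.242
```

Free of side load now.

step_arm(
  increments=[
    [0,0,0.001,0,0,0,1],
    [0,0,0.0025,0,0,0,1],
    [0,0,0.004,0,0,0,1],
    [0,0,0.0055,0,0,0,1],
    [0,0,0.007,0,0,0,1],
    [0,0,0.0085,0,0,0,1],
    [0,0,0.01,0,0,0,1],
    [0,0,0.0115,0,0,0,1],
    [0,0,0.013,0,0,0,1],
    [0,0,0.0145,0,0,0,1],
  ],
)

```text
t: 33.0
eef_pos: [0.5131, -0.1767, 0.17]
tool_rot: [0.0, 0.799, 0.602, 0.0]
contact_force: [0.5, 0.6, -2.1]
gripper_width: 0.242
```

step_arm(
  increments=[
    [0,0,0.0015,0,0,0,1],
    [0,0,0.003,0,0,0,1],
    [0,0,0.0045,0,0,0,1],
    [0,0,0.006,0,0,0,1],
    [0,0,0.0075,0,0,0,1],
    [0,0,0.009,0,0,0,1],
    [0,0,0.0105,0,0,0,1],
    [0,0,0.012,0,0,0,1],
    [0,0,0.0135,0,0,0,1],
    [0,0,0.015,0,0,0,1],
  ],
)

```text
t: 33.83
eef_pos: [0.5131, -0.1767, 0.185]
tool_rot: [0.0, 0.799, 0.602, 0.0]
contact_force: [0.9, -0.1, -1.5]
gripper_width: 0.245
```

step_arm(
  increments=[
    [0,0,0.0015,0,0,0,1],
    [0,0,0.003,0,0,0,1],
    [0,0,0.0045,0,0,0,1],
    [0,0,0.006,0,0,0,1],
    [0,0,0.0075,0,0,0,1],
    [0,0,0.009,0,0,0,1],
    [0,0,0.0105,0,0,0,1],
    [0,0,0.012,0,0,0,1],
    [0,0,0.0135,0,0,0,1],
    [0,0,0.015,0,0,0,1],
  ],
)

```text
t: 34.67
eef_pos: [0.5131, -0.1767, 0.2]
tool_rot: [0.0, 0.799, 0.602, 0.0]
contact_force: [1.5, -0.2, -1.6]
gripper_width: 0.241
```

step_arm(
  increments=[
    [0,0,0.002,0,0,0,1],
    [0,0,0.005,0,0,0,1],
    [0,0,0.01,0,0,0,1],
    [0,0,0.017,0,0,0,1],
    [0,0,0.024,0,0,0,1],
    [0,0,0.031,0,0,0,1],
    [0,0,0.035,0,0,0,1],
  ],
)

```text
t: 35.25
eef_pos: [0.5137, -0.1768, 0.2363]
tool_rot: [0.001, 0.799, 0.602, 0.001]
contact_force: [0.0, -0.9, -0.4]
gripper_width: 0.244
```

```bash
python3 ft.py;  python3 - <<'E'
from h import *
c=cam("wrist");save(c,"w18.png",(186,120,336,240),5)
s=cam("side");save(s,"s18.png",(215,70,305,190),5)
E
```

```text
[ 0.24  0.08 -1.31] [-0.005  0.004  0.024]
t 35.4 p [ 0.5133 -0.1768  0.2353] x [0.276 0.961 0.   ] y [ 0.961 -0.276  0.001] z [ 1.4e-03 -3.0e-04 -1.0e+00] F [ 0.15  0.05 -1.76] T [0.04 0.05 0.03] w 0.246
```

View pics/w18.png

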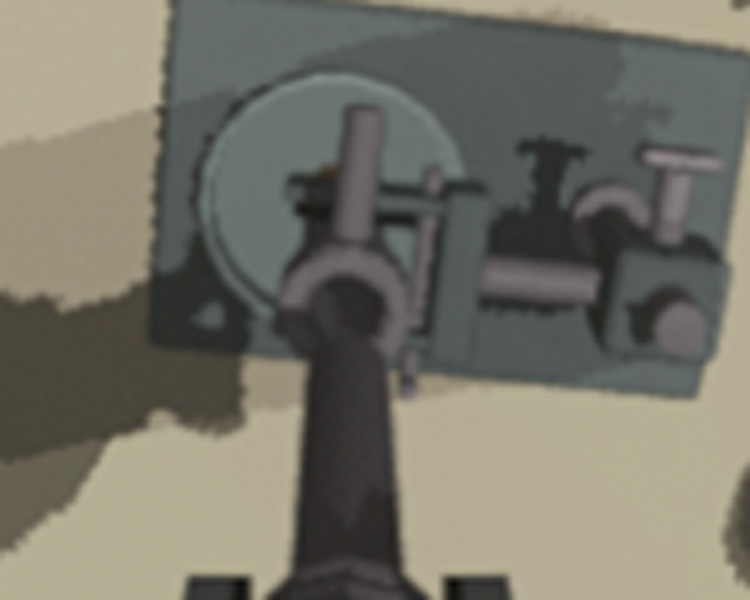

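View pics/s18.png

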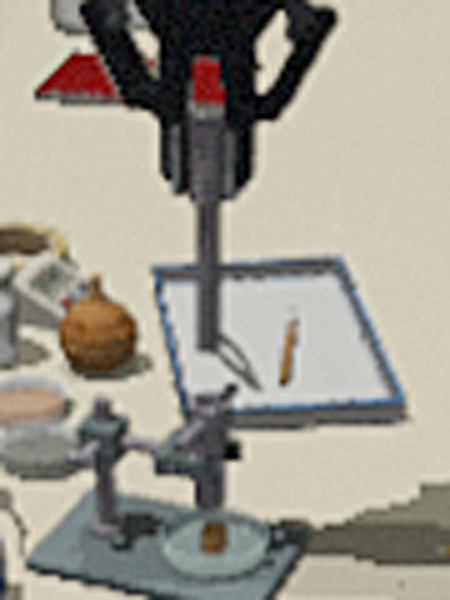

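step_arm(
  increments=[
    [-0.003,0.018,0,0,0.08,0,1],
    [-0.009,0.05,0,0,0.08,0,1],
    [-0.015,0.083,0,0,0.08,0,1],
    [-0.021,0.116,0,0,0.08,0,1],
    [-0.027,0.149,0,0,0.08,0,1],
    [-0.033,0.182,0,0,0.08,0,1],
    [-0.039,0.215,0,0,0.08,0,1],
    [-0.044,0.248,0,0,0.08,0,1],
    [-0.047,0.268,0,0,0.08,0,1],
    [-0.049,0.279,0,0,0.08,0,1],
  ],
)

```text
t: 36.33
eef_pos: [0.4631, 0.1058, 0.2347]
tool_rot: [-0.001, 0.797, 0.604, -0.0]
contact_force: [-0.0, 0.5, -1.7]
gripper_width: 0.241
```

step_arm(
  increments=[
    [0,0,-0.02,0,0,0,1],
    [0,0,-0.04,0,0,0,1],
    [0,0,-0.06,0,0,0,1],
    [0,0,-0.07,0,0,0,1],
    [0,0,-0.07,0,0,0,1],
    [0,0,-0.07,0,0,0,1],
    [0,0,-0.07,0,0,0,1],
  ],
)

```text
t: 36.92
eef_pos: [0.4648, 0.1025, 0.1657]
tool_rot: [-0.0, 0.799, 0.602, 0.0]
contact_force: [0.7, 0.9, -1.1]
gripper_width: 0.244
```

```bash
python3 ft.py;  python3 - <<'E'
from obs import *
c=cam("wrist");save(c,"w19.png",(206,110,306,230),5);o,M=st()
T=o["eef_pos"]+M[:,2]*.091;print("tip",T,proj(c,T,True), proj(c,[.4643,.1022,.048],True))
E
```

```text
[ 0.23  0.04 -1.4 ] [ 0.023 -0.022 -0.015]
t 37.07 p [0.4649 0.1024 0.1658] x [0.276 0.961 0.001] y [ 0.961 -0.276  0.001] z [ 1.1e-03  3.0e-04 -1.0e+00] F [ 0.51  0.21 -1.99] T [-0.02 -0.04  0.  ] w 0.242
t 37.12 p [0.4647 0.1024 0.1657] x [0.276 0.961 0.   ] y [ 0.961 -0.276  0.001] z [ 9.e-04  2.e-04 -1.e+00] F [ 0.84 -0.01 -1.5 ] T [ 0.01 -0.03 -0.  ] w 0.239
tip [0.46479545 0.10240138 0.0746931 ] [255.01379543 192.3800118 ] [254.50508847 182.95517905]
```

View pics/w19.png

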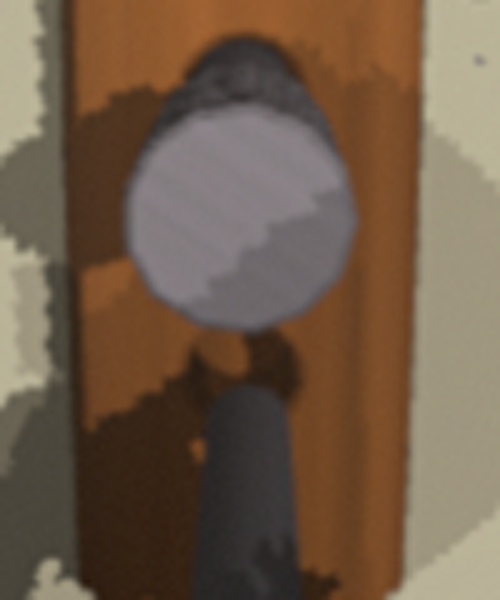

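step_arm(
  increments=[
    [-0.0004,0,-0.004,0,0,0,1],
    [-0.0004,0,-0.009,0,0,0,1],
    [-0.0004,0,-0.014,0,0,0,1],
    [-0.0004,0,-0.019,0,0,0,1],
    [-0.0004,0,-0.023,0,0,0,1],
    [-0.0004,0,-0.026,0,0,0,1],
    [-0.0004,0,-0.028,0,0,0,1],
    [-0.0004,0,-0.03,0,0,0,1],
  ],
)

```text
t: 37.78
eef_pos: [0.4637, 0.1023, 0.1345]
tool_rot: [-0.0, 0.799, 0.602, -0.0]
contact_force: [0.2, 0.1, -0.9]
gripper_width: 0.241
```

step_arm(
  increments=[
    [0,0,-0.002,0,0,0,1],
    [0,0,-0.004,0,0,0,1],
    [0,0,-0.006,0,0,0,1],
    [0,0,-0.008,0,0,0,1],
    [0,0,-0.01,0,0,0,1],
  ],
)

```text
t: 38.2
eef_pos: [0.4638, 0.1023, 0.1247]
tool_rot: [-0.0, 0.799, 0.602, -0.0]
contact_force: [-0.1, 1.0, -1.6]
gripper_width: 0.242
```

step_arm(
  increments=[
    [0,0,-0.002,0,0,0,1],
    [0,0,-0.004,0,0,0,1],
    [0,0,-0.006,0,0,0,1],
    [0,0,-0.008,0,0,0,1],
    [0,0,-0.01,0,0,0,1],
    [0,0,-0.012,0,0,0,1],
    [0,0,-0.014,0,0,0,1],
    [0,0,-0.016,0,0,0,1],
  ],
)

```text
t: 38.87
eef_pos: [0.4637, 0.1023, 0.1086]
tool_rot: [-0.0, 0.799, 0.602, -0.0]
contact_force: [-0.4, -0.6, -0.7]
gripper_width: 0.246
```

```bash
python3 ft.py
```

```text
[ 0.27 -0.44 -1.36] [ 0.008 -0.003  0.014]
t 39.02 p [0.4636 0.1023 0.1086] x [ 0.276  0.961 -0.   ] y [ 0.961 -0.276 -0.001] z [-0.0012 -0.     -1.    ] F [ 0.48 -0.35 -0.56] T [ 0.01 -0.01  0.04] w 0.245
```

In the hole, no contact yet; lower slowly to the floor.

step_arm(
  increments=[
    [0,0,-0.0007,0,0,0,1],
    [0,0,-0.0014,0,0,0,1],
    [0,0,-0.0021,0,0,0,1],
    [0,0,-0.0028,0,0,0,1],
  ],
)

```text
t: 39.35
eef_pos: [0.4638, 0.1023, 0.106]
tool_rot: [-0.0, 0.799, 0.602, -0.0]
contact_force: [-0.3, -0.2, -1.6]
gripper_width: 0.242
```

step_arm(
  increments=[
    [0,0,-0.0005,0,0,0,1],
    [0,0,-0.001,0,0,0,1],
    [0,0,-0.001,0,0,0,1],
  ],
)

```text
t: 39.6
eef_pos: [0.4637, 0.1023, 0.1051]
tool_rot: [-0.0, 0.799, 0.602, -0.0]
contact_force: [-0.9, -0.1, -0.6]
gripper_width: 0.243
```

step_arm(
  increments=[
    [0,0,-0.0004,0,0,0,1],
    [0,0,-0.0008,0,0,0,1],
    [0,0,-0.0008,0,0,0,1],
  ],
)

```text
t: 39.85
eef_pos: [0.464, 0.1026, 0.105]
tool_rot: [-0.0, 0.799, 0.602, -0.0]
contact_force: [-2.0, -0.4, 8.6]
gripper_width: 0.241
```

step_arm(
  increments=[
    [0,0,-0.0004,0,0,0,1],
    [0,0,-0.0008,0,0,0,1],
    [0,0,-0.0008,0,0,0,1],
  ],
)

```text
t: 40.1
eef_pos: [0.4642, 0.1028, 0.1049]
tool_rot: [0.0, 0.799, 0.602, 0.0]
contact_force: [-4.0, 0.1, 17.1]
gripper_width: 0.244
```

```bash
python3 ft.py
```

```text
[-3.7  -0.47 16.41] [-0.249  1.376 -0.025]
t 40.25 p [0.4642 0.1027 0.1049] x [ 0.276  0.961 -0.   ] y [ 0.961 -0.276  0.   ] z [ 4.e-04 -4.e-04 -1.e+00] F [-3.22 -0.68 16.8 ] T [-0.25  1.37 -0.04] w 0.239
```

step_arm(
  increments=[
    [0,0,0.0007,0,0,0,1],
    [0,0,0.0013,0,0,0,1],
    [0,0,0.0014,0,0,0,1],
  ],
  force=20,
)

```text
t: 40.5
eef_pos: [0.4639, 0.1024, 0.1051]
tool_rot: [-0.0, 0.799, 0.602, -0.0]
contact_force: [-2.4, 0.3, 3.6]
gripper_width: 0.242
```

step_arm(
  increments=[
    [0,0,0,0,0,0,0.45],
    [0,0,0,0,0,0,0.35],
    [0,0,0,0,0,0,0.2],
    [0,0,0,0,0,0,0],
    [0,0,0,0,0,0,-0.2],
    [0,0,0,0,0,0,-0.3],
    [0,0,0,0,0,0,-0.3],
  ],
)

```text
t: 41.08
eef_pos: [0.4637, 0.1023, 0.1047]
tool_rot: [-0.0, 0.799, 0.602, -0.0]
contact_force: [0.1, -0.3, 0.1]
gripper_width: 0.652
```

```bash
python3 ft.py;  python3 - <<'E'
from h import *
c=cam("wrist");save(c,"w20.png",(156,180,356,370),3)
E
```

```text
[-0.52 -0.26 -0.17] [ 0.035 -0.004  0.02 ]
t 41.23 p [0.4637 0.1023 0.1048] x [ 0.276  0.961 -0.   ] y [ 0.961 -0.276 -0.001] z [-9.e-04  0.e+00 -1.e+00] F [-0.81 -0.06  0.22] T [0.08 0.01 0.04] w 0.649
```

View pics/w20.png

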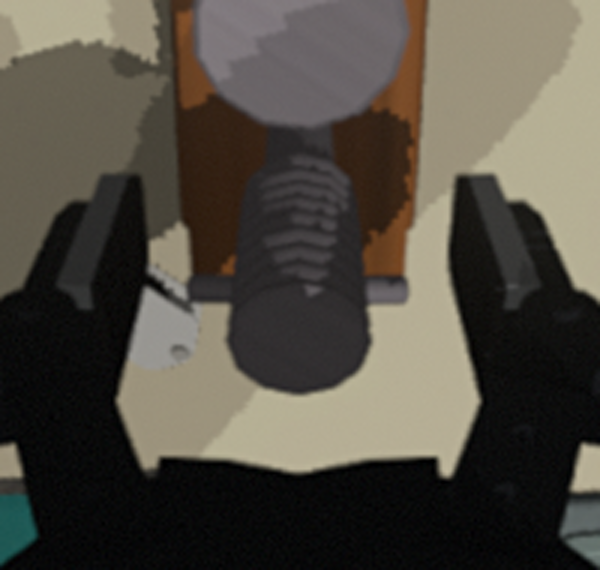

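Rod stands upright and free between the open pads. Retreat straight up.

step_arm(
  increments=[
    [0,0,0.008,0,0,0,-0.3],
    [0,0,0.02,0,0,0,-0.3],
    [0,0,0.035,0,0,0,-0.3],
    [0,0,0.055,0,0,0,-0.3],
    [0,0,0.075,0,0,0,-0.3],
    [0,0,0.095,0,0,0,-0.3],
    [0,0,0.115,0,0,0,-0.3],
    [0,0,0.135,0,0,0,-0.3],
    [0,0,0.145,0,0,0,-0.3],
    [0,0,0.145,0,0,0,-0.3],
  ],
)

```text
t: 42.12
eef_pos: [0.4651, 0.1029, 0.2528]
tool_rot: [0.001, 0.799, 0.602, 0.002]
contact_force: [0.3, 0.4, -0.6]
gripper_width: 0.649
```

step_arm(
  increments=[
    [0,0,0,0,0,0,-0.3],
    [0,0,0,0,0,0,-0.3],
    [0,0,0,0,0,0,-0.3],
  ],
)

```text
t: 42.37
eef_pos: [0.4629, 0.102, 0.2486]
tool_rot: [-0.001, 0.799, 0.602, -0.001]
contact_force: [-0.5, -0.3, -1.6]
gripper_width: 0.651
```

```bash
python3 ft.py;  python3 - <<'E'
from obs import *
c=cam("wrist");save(c,"w21.png",(186,90,336,210),5);st();print(proj(c,[.4643,.1022,.144],True))
s=cam("side");save(s,"s21.png",(190,120,360,300),3.3)
E
```

```text
[ 0.38  0.34 -0.07] [0.01  0.034 0.007]
t 42.52 p [0.4633 0.1022 0.249 ] x [ 0.275  0.961 -0.001] y [ 0.961 -0.275 -0.002] z [-2.5e-03 -1.0e-04 -1.0e+00] F [ 0.33  0.4  -0.52] T [0.02 0.04 0.02] w 0.651
t 42.57 p [0.4634 0.1023 0.2491] x [ 0.275  0.961 -0.001] y [ 0.961 -0.275 -0.002] z [-0.0022  0.     -1.    ] F [-0.91  0.03  0.14] T [-0.03 -0.01 -0.05] w 0.651
[256.58468534 186.55975438]
```

View pics/w21.png

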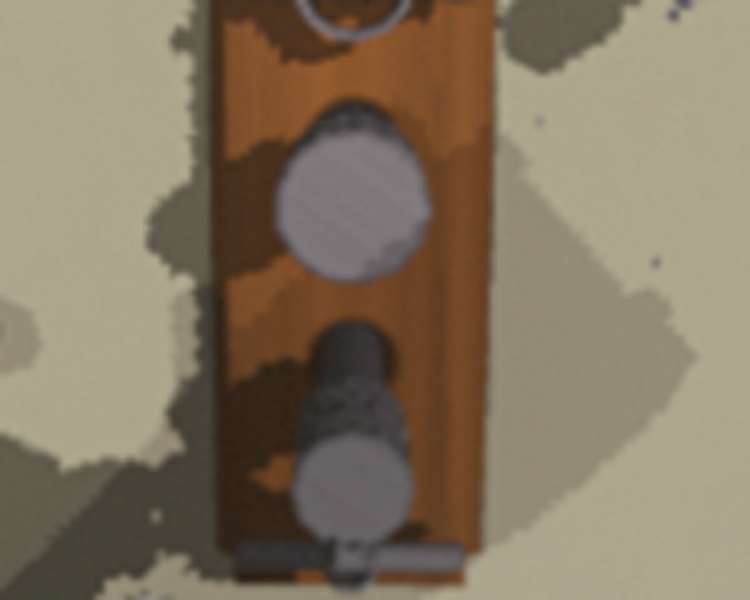

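View pics/s21.png

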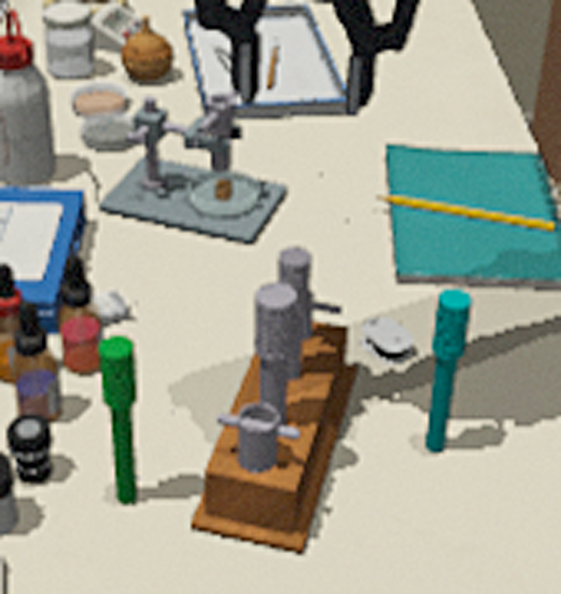

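Both rods stand upright in the rack, the plug is in the dish and the arm is clear, so I'm handing in.

```bash
python3 -c "
from station import bot
print(bot.hand_in())"
```

```text
the job is handed in; nothing more can be done
None
```

The cork plug is out of the borer and standing in the glass dish. The slim rod is back upright in the rack hole it came from, and I handed the job in at about 43 s; no verdict is reported.

- **Rod choice:** I took the grey rod with the narrower grip. The thick rod beside it and the green and turquoise look-alikes were left alone.
- **Pressing:** the rod met the cork with its tip about 86 mm above the worktop, and pushing it took about 10 N. No wrist reading near the rod's entry or the cork came close to the 25 N limit.
- **Last checks:**
  - The side picture shows the plug in the dish.
  - The wrist picture shows both rods upright in the rack. The rod met the hole floor at the same height as when I picked it up.
  - The gripper is open, about 10 cm above the rod, with contact force near zero.
- **Closest call:** just after the plug dropped, the side load on the tube rose to about 5 N against the 8 N limit. I shifted the rod until it was free before drawing it out. I only read the wrist force between moves, so short peaks could have been higher.
- **Disagreements:** the camera estimates of the borer mouth differed by up to 6 mm along y, so I lined up the last millimetres by eye in the wrist picture. The recogniser did not find the plug after it dropped, giving one weak and wrong hit, so I judged the plug from the side picture alone.
- **Not measured:** I did not measure the dish or the bystanders again. They look unmoved in the pictures.

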